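# Cool the aged power modules in a brick-bond stack

### The job

The power modules on the ageing bed are done: first switch the bed off with the red isolator lever, then lay every module flat (either face up) on the cooling stand like a brick wall: one on each of the three blue outlines, the next ones lengthwise on top, each centred over a joint between two below, and a sixth over the joint of the second course. Once the stack is complete, and not before, switch the cooling fan on with the blue lever; leave the isolator off, and do not disturb the cylinders, the meter and the red bin.

Things in the scene. Friction and masses are not known exactly. Their poses are not given: they have to be found in the camera images.
- bed: ageing bed, a fixed thin black plate with copper strips and a red edge band, 240 x 275 x 6 mm; origin at the centre of its underside, z up; the modules start on top of it, each with its long side roughly along the bed's y axis
- stand: cooling stand, fixed aluminium plate 170 x 270 x 12 mm with black air slots and three blue outlines in a row; origin at the centre of its underside, top face at z = 12 mm. The outlines (64 x 46 mm, long side along the stand's y, like a module) are centred at stand x = 0, y = -70, 0, +70 mm; the joints of the first course lie at y = -35 and +35 mm, that of the second at y = 0
- module0: aluminium power module with orange end caps and a white label on both faces, a plain block 64 mm long (its x) x 46 mm wide (its y) x 26 mm high (its z), alike either way up, about 0.13 to 0.25 kg; origin at the block's centre. Four to six such modules are present, the others are absent (None also while gripped)
- module1: aluminium power module with orange end caps and a white label on both faces, a plain block 64 mm long (its x) x 46 mm wide (its y) x 26 mm high (its z), alike either way up, about 0.13 to 0.25 kg; origin at the block's centre. Four to six such modules are present, the others are absent (None also while gripped)
- module2: aluminium power module with orange end caps and a white label on both faces, a plain block 64 mm long (its x) x 46 mm wide (its y) x 26 mm high (its z), alike either way up, about 0.13 to 0.25 kg; origin at the block's centre. Four to six such modules are present, the others are absent (None also while gripped)
- module3: aluminium power module with orange end caps and a white label on both faces, a plain block 64 mm long (its x) x 46 mm wide (its y) x 26 mm high (its z), alike either way up, about 0.13 to 0.25 kg; origin at the block's centre. Four to six such modules are present, the others are absent (None also while gripped)
- module4: aluminium power module with orange end caps and a white label on both faces, a plain block 64 mm long (its x) x 46 mm wide (its y) x 26 mm high (its z), alike either way up, about 0.13 to 0.25 kg; origin at the block's centre. Four to six such modules are present, the others are absent (None also while gripped)
- module5: aluminium power module with orange end caps and a white label on both faces, a plain block 64 mm long (its x) x 46 mm wide (its y) x 26 mm high (its z), alike either way up, about 0.13 to 0.25 kg; origin at the block's centre. Four to six such modules are present, the others are absent (None also while gripped)
- isolator (a joint): isolator of the ageing bed: toggle lever on a fixed grey box (75 x 44 x 30 mm), steel stem, red ball 22 mm across. 0 to 1.0 rad: 0 = OFF, leaning 0.5 rad to the box's -x side (towards the robot); 1.0 = ON, leaning 0.5 rad to its +x side (white stripe). Its weighted ball tips it over the middle (0.5) to the nearer end; 1 N on the ball turns it
- isolator_tip (a point): centre of the red ball, 55 mm from the hinge (about 78 mm above the table at either end, 85 mm in the middle)
- isolator_box: the grey switch box under the red lever; origin at the centre of its underside; the lever's hinge axis lies along the box's y, 30 mm above the origin
- fan (a joint): switch of the cooling fan: toggle lever on a fixed grey box (75 x 44 x 30 mm), steel stem, blue ball 22 mm across. 0 to 1.0 rad: 0 = OFF, leaning 0.5 rad to the box's -x side (towards the robot); 1.0 = ON, leaning 0.5 rad to its +x side (white stripe). Its weighted ball tips it over the middle (0.5) to the nearer end; 1 N on the ball turns it
- fan_tip (a point): centre of the blue ball, 55 mm from the hinge (about 78 mm above the table at either end, 85 mm in the middle)
- fan_box: the grey switch box under the blue lever; origin at the centre of its underside; the lever's hinge axis lies along the box's y, 30 mm above the origin
- capsule0: bystander: aluminium cylinder standing upright, 22 mm across, 60 mm high; origin at the centre of its underside
- capsule1: bystander: like capsule0; origin at the centre of its underside
- meter: bystander: yellow hand meter lying flat, 70 x 130 x 35 mm; origin at the centre of its underside
- redbin: bystander: small red open bin, 80 x 140 x 50 mm; origin at the centre of its underside
Things that resemble listed ones, but are neither listed nor needed, are in the scene too. Leave any turquoise or yellow look-alike of the module5 alone.

How it is judged:
On the way, in this order (a step that is already met when the one before it is completed fails the run):
1. the bed's isolator is off (value of joint isolator below 0.2 rad), for 0.2 s.
2. all modules lie released in the staggered stack on the stand, with the fan still off (x of module0 in the frame of stand between -0.01 and 0.01 m and angle between the x axis of each of module0, module1, module2, module3, module4, module5 and the y axis of stand, either way round below 0.17 rad and angle between the z axis of each of module0, module1, module2, module3, module4, module5 and the z axis of stand, either way round below 0.1 rad and ((y of module0 in the frame of stand between -0.081 and -0.059 m and z of module0 in the frame of stand between 0.019 and 0.031 m) or (y of module0 in the frame of stand between -0.011 and 0.011 m and z of module0 in the frame of stand between 0.019 and 0.031 m) or (y of module0 in the frame of stand between 0.059 and 0.081 m and z of module0 in the frame of stand between 0.019 and 0.031 m) or (y of module0 in the frame of stand between -0.046 and -0.024 m and z of module0 in the frame of stand between 0.045 and 0.057 m) or (y of module0 in the frame of stand between 0.024 and 0.046 m and z of module0 in the frame of stand between 0.045 and 0.057 m) or (y of module0 in the frame of stand between -0.011 and 0.011 m and z of module0 in the frame of stand between 0.071 and 0.083 m)) and x of module1 in the frame of stand between -0.01 and 0.01 m and ((y of module1 in the frame of stand between -0.081 and -0.059 m and z of module1 in the frame of stand between 0.019 and 0.031 m) or (y of module1 in the frame of stand between -0.011 and 0.011 m and z of module1 in the frame of stand between 0.019 and 0.031 m) or (y of module1 in the frame of stand between 0.059 and 0.081 m and z of module1 in the frame of stand between 0.019 and 0.031 m) or (y of module1 in the frame of stand between -0.046 and -0.024 m and z of module1 in the frame of stand between 0.045 and 0.057 m) or (y of module1 in the frame of stand between 0.024 and 0.046 m and z of module1 in the frame of stand between 0.045 and 0.057 m) or (y of module1 in the frame of stand between -0.011 and 0.011 m and z of module1 in the frame of stand between 0.071 and 0.083 m)) and x of module2 in the frame of stand between -0.01 and 0.01 m and ((y of module2 in the frame of stand between -0.081 and -0.059 m and z of module2 in the frame of stand between 0.019 and 0.031 m) or (y of module2 in the frame of stand between -0.011 and 0.011 m and z of module2 in the frame of stand between 0.019 and 0.031 m) or (y of module2 in the frame of stand between 0.059 and 0.081 m and z of module2 in the frame of stand between 0.019 and 0.031 m) or (y of module2 in the frame of stand between -0.046 and -0.024 m and z of module2 in the frame of stand between 0.045 and 0.057 m) or (y of module2 in the frame of stand between 0.024 and 0.046 m and z of module2 in the frame of stand between 0.045 and 0.057 m) or (y of module2 in the frame of stand between -0.011 and 0.011 m and z of module2 in the frame of stand between 0.071 and 0.083 m)) and x of module3 in the frame of stand between -0.01 and 0.01 m and ((y of module3 in the frame of stand between -0.081 and -0.059 m and z of module3 in the frame of stand between 0.019 and 0.031 m) or (y of module3 in the frame of stand between -0.011 and 0.011 m and z of module3 in the frame of stand between 0.019 and 0.031 m) or (y of module3 in the frame of stand between 0.059 and 0.081 m and z of module3 in the frame of stand between 0.019 and 0.031 m) or (y of module3 in the frame of stand between -0.046 and -0.024 m and z of module3 in the frame of stand between 0.045 and 0.057 m) or (y of module3 in the frame of stand between 0.024 and 0.046 m and z of module3 in the frame of stand between 0.045 and 0.057 m) or (y of module3 in the frame of stand between -0.011 and 0.011 m and z of module3 in the frame of stand between 0.071 and 0.083 m)) and x of module4 in the frame of stand between -0.01 and 0.01 m and ((y of module4 in the frame of stand between -0.081 and -0.059 m and z of module4 in the frame of stand between 0.019 and 0.031 m) or (y of module4 in the frame of stand between -0.011 and 0.011 m and z of module4 in the frame of stand between 0.019 and 0.031 m) or (y of module4 in the frame of stand between 0.059 and 0.081 m and z of module4 in the frame of stand between 0.019 and 0.031 m) or (y of module4 in the frame of stand between -0.046 and -0.024 m and z of module4 in the frame of stand between 0.045 and 0.057 m) or (y of module4 in the frame of stand between 0.024 and 0.046 m and z of module4 in the frame of stand between 0.045 and 0.057 m) or (y of module4 in the frame of stand between -0.011 and 0.011 m and z of module4 in the frame of stand between 0.071 and 0.083 m)) and x of module5 in the frame of stand between -0.01 and 0.01 m and ((y of module5 in the frame of stand between -0.081 and -0.059 m and z of module5 in the frame of stand between 0.019 and 0.031 m) or (y of module5 in the frame of stand between -0.011 and 0.011 m and z of module5 in the frame of stand between 0.019 and 0.031 m) or (y of module5 in the frame of stand between 0.059 and 0.081 m and z of module5 in the frame of stand between 0.019 and 0.031 m) or (y of module5 in the frame of stand between -0.046 and -0.024 m and z of module5 in the frame of stand between 0.045 and 0.057 m) or (y of module5 in the frame of stand between 0.024 and 0.046 m and z of module5 in the frame of stand between 0.045 and 0.057 m) or (y of module5 in the frame of stand between -0.011 and 0.011 m and z of module5 in the frame of stand between 0.071 and 0.083 m)) and contact force between the fingers and module0 below 0.3 N and contact force between the fingers and module1 below 0.3 N and contact force between the fingers and module2 below 0.3 N and contact force between the fingers and module3 below 0.3 N and contact force between the fingers and module4 below 0.3 N and contact force between the fingers and module5 below 0.3 N and linear speed of each of module0, module1, module2, module3, module4, module5 below 0.02 m/s and value of joint isolator below 0.2 rad and value of joint fan below 0.5 rad), for 0.2 s.
3. the fan is on (value of joint fan above 0.8 rad), for 0.2 s.
At the end, for the whole second after the job is handed in: every module flat, released and at rest on the stand: three on the outlines, the 4th and 5th centred over their joints, the 6th over the joint of those (11 mm along, 10 mm across, 6 mm in height, 0.17 rad); isolator off (below 0.2), fan on (above 0.8) (x of module0 in the frame of stand between -0.01 and 0.01 m and angle between the x axis of each of module0, module1, module2, module3, module4, module5 and the y axis of stand, either way round below 0.17 rad and angle between the z axis of each of module0, module1, module2, module3, module4, module5 and the z axis of stand, either way round below 0.1 rad and ((y of module0 in the frame of stand between -0.081 and -0.059 m and z of module0 in the frame of stand between 0.019 and 0.031 m) or (y of module0 in the frame of stand between -0.011 and 0.011 m and z of module0 in the frame of stand between 0.019 and 0.031 m) or (y of module0 in the frame of stand between 0.059 and 0.081 m and z of module0 in the frame of stand between 0.019 and 0.031 m) or (y of module0 in the frame of stand between -0.046 and -0.024 m and z of module0 in the frame of stand between 0.045 and 0.057 m) or (y of module0 in the frame of stand between 0.024 and 0.046 m and z of module0 in the frame of stand between 0.045 and 0.057 m) or (y of module0 in the frame of stand between -0.011 and 0.011 m and z of module0 in the frame of stand between 0.071 and 0.083 m)) and x of module1 in the frame of stand between -0.01 and 0.01 m and ((y of module1 in the frame of stand between -0.081 and -0.059 m and z of module1 in the frame of stand between 0.019 and 0.031 m) or (y of module1 in the frame of stand between -0.011 and 0.011 m and z of module1 in the frame of stand between 0.019 and 0.031 m) or (y of module1 in the frame of stand between 0.059 and 0.081 m and z of module1 in the frame of stand between 0.019 and 0.031 m) or (y of module1 in the frame of stand between -0.046 and -0.024 m and z of module1 in the frame of stand between 0.045 and 0.057 m) or (y of module1 in the frame of stand between 0.024 and 0.046 m and z of module1 in the frame of stand between 0.045 and 0.057 m) or (y of module1 in the frame of stand between -0.011 and 0.011 m and z of module1 in the frame of stand between 0.071 and 0.083 m)) and x of module2 in the frame of stand between -0.01 and 0.01 m and ((y of module2 in the frame of stand between -0.081 and -0.059 m and z of module2 in the frame of stand between 0.019 and 0.031 m) or (y of module2 in the frame of stand between -0.011 and 0.011 m and z of module2 in the frame of stand between 0.019 and 0.031 m) or (y of module2 in the frame of stand between 0.059 and 0.081 m and z of module2 in the frame of stand between 0.019 and 0.031 m) or (y of module2 in the frame of stand between -0.046 and -0.024 m and z of module2 in the frame of stand between 0.045 and 0.057 m) or (y of module2 in the frame of stand between 0.024 and 0.046 m and z of module2 in the frame of stand between 0.045 and 0.057 m) or (y of module2 in the frame of stand between -0.011 and 0.011 m and z of module2 in the frame of stand between 0.071 and 0.083 m)) and x of module3 in the frame of stand between -0.01 and 0.01 m and ((y of module3 in the frame of stand between -0.081 and -0.059 m and z of module3 in the frame of stand between 0.019 and 0.031 m) or (y of module3 in the frame of stand between -0.011 and 0.011 m and z of module3 in the frame of stand between 0.019 and 0.031 m) or (y of module3 in the frame of stand between 0.059 and 0.081 m and z of module3 in the frame of stand between 0.019 and 0.031 m) or (y of module3 in the frame of stand between -0.046 and -0.024 m and z of module3 in the frame of stand between 0.045 and 0.057 m) or (y of module3 in the frame of stand between 0.024 and 0.046 m and z of module3 in the frame of stand between 0.045 and 0.057 m) or (y of module3 in the frame of stand between -0.011 and 0.011 m and z of module3 in the frame of stand between 0.071 and 0.083 m)) and x of module4 in the frame of stand between -0.01 and 0.01 m and ((y of module4 in the frame of stand between -0.081 and -0.059 m and z of module4 in the frame of stand between 0.019 and 0.031 m) or (y of module4 in the frame of stand between -0.011 and 0.011 m and z of module4 in the frame of stand between 0.019 and 0.031 m) or (y of module4 in the frame of stand between 0.059 and 0.081 m and z of module4 in the frame of stand between 0.019 and 0.031 m) or (y of module4 in the frame of stand between -0.046 and -0.024 m and z of module4 in the frame of stand between 0.045 and 0.057 m) or (y of module4 in the frame of stand between 0.024 and 0.046 m and z of module4 in the frame of stand between 0.045 and 0.057 m) or (y of module4 in the frame of stand between -0.011 and 0.011 m and z of module4 in the frame of stand between 0.071 and 0.083 m)) and x of module5 in the frame of stand between -0.01 and 0.01 m and ((y of module5 in the frame of stand between -0.081 and -0.059 m and z of module5 in the frame of stand between 0.019 and 0.031 m) or (y of module5 in the frame of stand between -0.011 and 0.011 m and z of module5 in the frame of stand between 0.019 and 0.031 m) or (y of module5 in the frame of stand between 0.059 and 0.081 m and z of module5 in the frame of stand between 0.019 and 0.031 m) or (y of module5 in the frame of stand between -0.046 and -0.024 m and z of module5 in the frame of stand between 0.045 and 0.057 m) or (y of module5 in the frame of stand between 0.024 and 0.046 m and z of module5 in the frame of stand between 0.045 and 0.057 m) or (y of module5 in the frame of stand between -0.011 and 0.011 m and z of module5 in the frame of stand between 0.071 and 0.083 m)) and contact force between the fingers and module0 below 0.3 N and contact force between the fingers and module1 below 0.3 N and contact force between the fingers and module2 below 0.3 N and contact force between the fingers and module3 below 0.3 N and contact force between the fingers and module4 below 0.3 N and contact force between the fingers and module5 below 0.3 N and linear speed of each of module0, module1, module2, module3, module4, module5 below 0.02 m/s and value of joint isolator below 0.2 rad and value of joint fan above 0.8 rad); the robot touches nothing.
It fails at once if a module is lifted off the ageing bed while its isolator is still on (value of joint isolator above 0.5 rad and height (world z) of any of module0, module1, module2, module3, module4, module5 above 0.075 m).
It fails at once if a bystander (cylinders, meter, red bin) is disturbed (distance of any of capsule0, capsule1, meter, redbin from where it was at the start of the episode above 0.03 m).
Of module0, module1, module2, module3, module4, module5 only 4 to 6 are there at a start; the rules pass over those that are not, and their reading is None.
At some moment in a run one of module3, module4, module5 may be knocked a few centimetres aside while the robot is not near it.
Once in a run the grip may slacken for a moment while it holds something.
It also fails if it takes over 210 s, if anything falls off the work surface, if the arm or the gripper's body presses on something with over 40 N, if the wrist force passes 120 N, or if a joint passes its speed limit or range.

### The arm

A 6-joint arm with a two-finger parallel gripper is mounted at the origin on the work surface. World frame = base frame: x ahead of the robot, y to its left, z up, the work surface at z = 0. Lengths are in m, angles in rad, forces in N, time in s.
With the tool pointing down it reaches from about 0.375 to 0.9 m from the base axis. Payload 3.1 kg.
Tool frame: the origin (TCP) lies between the finger pads; the fingertips stand 17 mm ahead of it and the grasp point (between the pads) lies 2 mm behind it (robot.nose_length is the distance from the TCP to the fingertips, in m); z points along the fingers, y is the line along which they close (so a half turn about z gives the same grasp; the last joint's range is limited). The gripper opens to 87 mm and grips with 3 to 60 N. Pads are 19 mm wide; open, the fingers measure 117 mm over their backs; the gripper's body (75 mm by 190 mm) begins 51 mm behind the grasp point.
Start: joints at [0.938, 0.527, 1.433, -0, 1.181, -0.178], TCP at [0.275, 0.561, 0.24] pointing down, gripper open.
Joint ranges: [-3.08, 3.08], [-0.75, 2.2], [0.22, 2.44], [-1.43, 4.57], [0, 2.65], [-2.85, 2.85]. Speed limits (rad/s): [2.79, 2.79, 3.14, 3.14, 3.14, 3.14].

### API

Orientations are given as a unit quaternion [x, y, z, w].
In Python, from rig import robot, cams gives the robot as it stands.
- The arm moves only by the shell command python3 -m pendant 'ROWS' [FORCE]. ROWS is JSON, a list of rows, each an object with "jaw": the opening, from 0 (shut) to 1 (fully open); "linear": the shift along the tool's x, y, z in cm, a list of three; "twist": the turn about the tool's z in degrees. A call has 1 to 12 rows; each row shifts and turns the commanded pose from where the row before left it, along the tool's axes as they then stand; what a row does not reach is not made up. A row lasts 1/12 s, in which the tool goes at most 41.7 mm and 7.16 degrees, less where a joint would pass 70% of its speed; a pose out of reach is approached as far as the arm can. A call is refused whole if a number of a shift passes 4.17 or a number of a turn 7.16, either way. A call with a gripper value outside its range is refused whole. The fingers move at their own pace and stop on an object; FORCE is the grip in N (left out, the last holds). Time passes only in rows, so rows that do not move let the fingers close. It gives the time, the measured TCP pose, the force, the opening and the grip force at its end, in the units of the state.
- robot.get_obs(): the state, without advancing time (a new reading comes with each control period).
- cams.camera(name): name is "scene" or "top"; returns a dict with "color" (480x640x3 uint8, blue, green, red), "depth" (480x640 float32, m along the optical axis (not along the pixel's ray), 0 where there is no reading), "fov_y" (degrees; the focal length in pixels is half the picture's height over the tangent of half this angle, whatever the lens; pixels are square), "cx", "cy" (the principal point, pixels), "k1" (the pictures are not rectified: a ray, as slopes to the right and down, at radius r is drawn at 1 + k1 r^2 times it, then the intrinsics apply), "view" (4x4, takes a point from world to camera coordinates). Camera axes: x right, y down, z forward; pixel columns grow to the right and rows downward; lengths in m; the calibration is good to about 2 mm. A picture is of the moment at which its call begins.
- robot.hand_in(): hands the job in; it is judged then, once.
The state is a dict: "time": time; "q": joint angles; "joint_velocities": joint speeds; "joint_torque": joint torques, N m; "position": TCP position; "tool_rot": TCP orientation; "ft_force": force on the tool from outside, world axes, zero at the start; "moment": the same for the moment, N m; "grip_width": finger opening in m; "grip_force": force on a finger pad.
Only numpy, scipy, OpenCV 4.12 (cv2) and the standard library are available. Lean on these libraries where they do the work, as an engineer would, in place of code of your own. Each camera call takes 0.05 s, during which the arm holds its last target. There are 200 camera calls.

## Working session

There is one attempt and no reset: what is moved stays moved. The work goes in short steps, Python scripts to look and compute and a shell command to move; the robot and the scene stay as the last step left them, time stands still between calls to the robot, and variables do not carry over. Pictures are saved under pics/ and viewed, at most 14 in all, crops included, and the job is handed in when it is done.

```bash
ls; mkdir -p pics
python3 - <<'E'
from rig import robot, cams
import cv2,numpy as np
for n in("scene","top"):
    c=cams.camera(n); cv2.imwrite(f"pics/{n}0.png",c["color"]); np.savez(f"{n}0.npz",**{k:v for k,v in c.items()})
    print(n,c["fov_y"],c["cx"],c["cy"],c["k1"],np.round(c["view"],4).tolist())
print(robot.get_obs())
E
```

```text
pics
scene 56.127775942002664 318.94828049378884 233.627979166426 -0.019531319597684133 [[-0.2087, 0.978, -0.0014, 0.1186], [0.6681, 0.1415, -0.7305, -0.3313], [-0.7142, -0.1534, -0.6829, 1.3104], [0.0, 0.0, 0.0, 1.0]]
top 51.981154624122965 316.94158261156616 242.92774419356977 -0.06822028734946894 [[-0.0032, -0.9998, 0.021, -0.0092], [-0.9979, 0.0019, -0.0653, 0.5699], [0.0652, -0.0212, -0.9976, 1.0793], [0.0, 0.0, 0.0, 1.0]]
{'time': 0.1, 'q': array([ 9.37514242e-01,  5.28388252e-01,  1.43376244e+00, -4.96925364e-06,
        1.18143510e+00, -1.78517248e-01]), 'joint_velocities': array([ 0.00033808, -0.00082941, -0.00277948,  0.00075422,  0.00072834,
       -0.00103525]), 'joint_torque': array([-5.91413868e-05, -4.40987027e+01, -1.77150625e+01,  6.34762365e-02,
        5.33659535e-02, -1.54654094e-05]), 'position': array([0.27413676, 0.5609683 , 0.23866396]), 'tool_rot': array([ 2.25427061e-01,  9.74259538e-01, -9.16503086e-04, -3.91379977e-04]), 'ft_force': array([-0.58634576, -0.67678683, -0.03830713]), 'moment': array([-0.0136154 ,  0.01088713, -0.00459373]), 'grip_force': 0.0, 'grip_width': 0.0870908773008747}
```

View pics/top0.png

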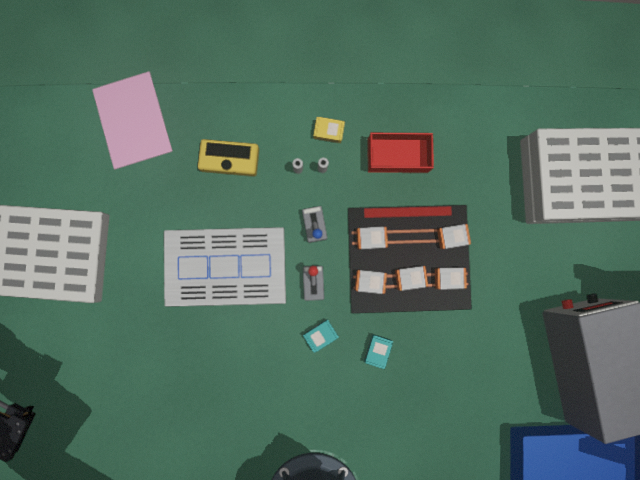

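View pics/scene0.png

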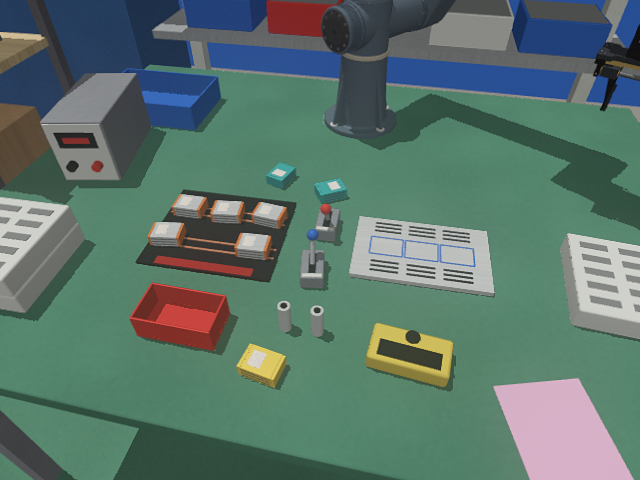

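Five modules are visible on the bed in the top view: (372,238), (454,236), (371,281), (411,278) and (452,278). The stand is centred at about (225,267). The red ball is at (313,271), leaning to +x (ON), and the blue ball is at (317,233), leaning towards the robot (OFF). The scene view agrees.

```bash
cat > h.py <<'E'
from rig import robot, cams
import cv2,numpy as np
from scipy.spatial.transform import Rotation as R
def K(c):
    f=240/np.tan(np.radians(c["fov_y"])/2); return np.array([[f,0,c["cx"]],[0,f,c["cy"]],[0,0,1]])
def slopes(c,uv):
    uv=np.asarray(uv,float).reshape(-1,1,2)
    return cv2.undistortPoints(uv,K(c),np.array([float(c["k1"]),0,0,0]))[:,0]
def ray(c,uv,z):               # pixels -> world on plane z
    s=slopes(c,uv); V=np.asarray(c["view"]); Rm,t=V[:3,:3],V[:3,3]
    o=-Rm.T@t; d=np.c_[s,np.ones(len(s))]@Rm
    return o+d*((z-o[2])/d[:,2])[:,None]
def cloud(c):
    v,u=np.mgrid[:480,:640]; s=slopes(c,np.c_[u.ravel(),v.ravel()]); V=np.asarray(c["view"])
    d=c["depth"].ravel()[:,None]; return ((np.c_[s,np.ones(len(s))]*d-V[:3,3])@V[:3,:3]).reshape(480,640,3)
def blobs(mask,amin=30):
    n,l,st,ce=cv2.connectedComponentsWithStats(mask.astype(np.uint8))
    return [l==i for i in range(1,n) if st[i,4]>=amin]
def rect(c,m,z):               # outline of mask cast onto plane z -> centre, yaw of long side, size
    co=max(cv2.findContours(m.astype(np.uint8),cv2.RETR_EXTERNAL,cv2.CHAIN_APPROX_NONE)[0],key=len)
    p=ray(c,co.reshape(-1,2),z)[:,:2]; (x,y),(w,h),a=cv2.minAreaRect((p*1000).astype(np.float32))
    if w<h: a+=90; w,h=h,w
    return x/1000,y/1000,(a+0)%180,w,h   # yaw about 90 = along y
def hsv(c): return cv2.cvtColor(c["color"],cv2.COLOR_BGR2HSV)
def modules(c,zlo,zhi,top,box):
    P=cloud(c); x0,x1,y0,y1=box
    m=(P[...,2]>zlo)&(P[...,2]<zhi)&(P[...,0]>x0)&(P[...,0]<x1)&(P[...,1]>y0)&(P[...,1]<y1)&(c["depth"]>0)
    m=cv2.morphologyEx(m.astype(np.uint8),cv2.MORPH_OPEN,np.ones((3,3)))
    return [(np.round(rect(c,b,top),3),int(b.sum()),round(float(np.median(P[b][:,2])),4)) for b in blobs(m,80)]
def go(x,y,z,yaw):             # yaw of the long side (deg); tool y is square to it
    o=robot.get_obs(); r=R.from_quat(o["tool_rot"]); M=r.as_matrix()
    d=np.array([x,y,z])-o["position"]
    tx=np.degrees(np.arctan2(M[1,0],M[0,0]))  # tool x heading; turn about tool z (down) is minus world
    dy=(yaw-tx+90)%180-90
    d2=R.from_euler("z",dy,degrees=True).apply(M.T@d*0)+M.T@d
    tw=-dy; after=R.from_euler("z",-tw,degrees=True).apply(M.T@d)
    print("pos",np.round(o["position"],4),"toolx",round(tx,1),"twist",round(tw,1),"| lin cm now",np.round(M.T@d*100,2),"| lin after twist",np.round(after*100,2),"grip",round(o["grip_width"],4),"t",round(o["time"],1),"q6",round(o["q"][5],2))
E
python3 - <<'E'
from h import *
c=dict(np.load("top0.npz"));s=dict(np.load("scene0.npz")); 
H=hsv(c);P=cloud(c)
for b in modules(c,.024,.045,.032,(.3,.75,-.5,-.03)): print("mod",b)
bl=cv2.inRange(H,(100,90,90),(125,255,255)); 
for b in blobs(bl,20):
    v,u=np.nonzero(b); print("blue",int(u.mean()),int(v.mean()),b.sum(),np.round(rect(c,b,.012),3))
L=(P[...,2]>.006)&(P[...,2]<.02)&(P[...,1]>.0)
for b in blobs(L,2000): print("stand?",np.round(rect(c,b,.012),3))
for n,cc in(("top",c),("scene",s)):
    h=hsv(cc);Q=cloud(cc)
    for nm,m in(("red",cv2.inRange(h,(0,150,90),(6,255,255))|cv2.inRange(h,(174,150,90),(180,255,255))),("blue",cv2.inRange(h,(100,150,60),(125,255,255)))):
        for b in blobs(m,15):
            if b.sum()<300:
                v,u=np.nonzero(b); print(n,nm,round(u.mean(),1),round(v.mean(),1),b.sum(),np.round(ray(cc,[[u.mean(),v.mean()]],.078),3),"pc",np.round(np.median(Q[b],0),3))
print("boxes",modules(c,.026,.034,.03,(.3,.75,-.03,.03)+()))
for b in modules(c,.05,.07,.06,(.5,.8,-.1,.1)): print("cyl",b)
for t in((.424,0),):pass
go(.45,0,.2,90)
E
```

```text
mod (array([ 0.71 , -0.493,  2.511, 76.362, 10.829]), 152, 0.0386)
mod (array([ 0.584, -0.317, 99.163, 64.766, 45.391]), 562, 0.0318)
mod (array([ 0.582, -0.131, 93.538, 64.957, 46.368]), 600, 0.0316)
mod (array([ 0.492, -0.219, 97.272, 65.672, 46.471]), 613, 0.0319)
mod (array([ 0.491, -0.308, 89.587, 63.46 , 44.353]), 597, 0.0318)
mod (array([ 0.484, -0.128, 84.021, 64.023, 46.319]), 610, 0.0315)
mod (array([ 3.31000e-01, -1.44000e-01,  1.60884e+02,  6.00100e+01,
        4.30860e+01]), 287, 0.0266)
blue 316 233 75 [ 5.92000e-01 -1.00000e-02  1.79782e+02  2.03050e+01  2.02260e+01]
blue 178 265 20 [  0.519   0.299 179.922  40.236   2.251]
blue 202 270 45 [  0.517   0.257 179.946  49.132  44.771]
blue 209 266 22 [ 0.518  0.23   0.544 46.899  2.241]
blue 576 457 4779 [ 8.00000e-02 -6.09000e-01  8.70760e+01  2.71946e+02  1.03858e+02]
stand? [5.19000e-01 1.97000e-01 9.16030e+01 2.68727e+02 1.70651e+02]
top red 383.2 170.8 35 [[ 0.72  -0.152  0.078]] pc [ 0.733 -0.161  0.016]
top red 312.8 270.4 59 [[ 0.508 -0.     0.078]] pc [ 0.507 -0.001  0.087]
top red 567.9 303.8 64 [[ 0.433 -0.55   
[... 364 characters left out ...]
69  0.803  0.078]] pc [-1.719  1.004 -0.087]
scene blue 161.5 42.7 31 [[-0.254 -0.733  0.078]] pc [-0.783 -1.052 -0.135]
scene blue 189.5 53.4 91 [[-0.183 -0.597  0.078]] pc [-1.716 -1.414 -0.554]
scene blue 137.0 51.8 16 [[-0.162 -0.776  0.078]] pc [-0.577 -1.056 -0.102]
scene blue 312.2 234.0 81 [[ 0.584 -0.009  0.078]] pc [ 0.593 -0.007  0.086]
boxes [(array([ 6.1300e-01, -4.0000e-03,  1.0353e+01,  7.3971e+01,  4.3749e+01]), 489, 0.0298), (array([ 4.82000e-01, -1.00000e-03,  1.79906e+02,  7.24030e+01,
        4.38900e+01]), 444, 0.0298)]
pos [0.2741 0.561  0.2387] toolx 153.9 twist 63.9 | lin cm now [-40.44 -42.66   3.94] | lin after twist [-56.09  17.59   3.94] grip 0.0871 t 0.1 q6 -0.18
```

```bash
python3 -m pendant '[{"jaw":0,"linear":[0,0,0],"twist":7.1},{"jaw":0,"linear":[0,0,0],"twist":7.1},{"jaw":0,"linear":[0,0,0],"twist":7.1},{"jaw":0,"linear":[0,0,0],"twist":7.1},{"jaw":0,"linear":[0,0,0],"twist":7.1},{"jaw":0,"linear":[0,0,0],"twist":7.1},{"jaw":0,"linear":[0,0,0],"twist":7.1},{"jaw":0,"linear":[0,0,0],"twist":7.1},{"jaw":0,"linear":[0,0,0],"twist":7.1},{"jaw":0,"linear":[0,0,0],"twist":0}]' 30
python3 - <<'E'
from h import *
c=dict(np.load("top0.npz")); H=hsv(c)
m=cv2.inRange(H,(95,60,60),(130,255,255)); m[:,:165]=0; m[:,285:]=0; m[:235]=0
P=ray(c,np.argwhere(m)[:,::-1],.012)[:,:2]*1000
r=cv2.minAreaRect(P.astype(np.float32)); print("outlines",r)
go(.545,0,.2,90)
E
```

```text
time: 0.93
position: [0.2743, 0.5612, 0.239]
tool_rot: [0.708, 0.707, -0.001, 0.0]
ft_force: [-0.4, -0.3, -0.3]
grip_width: 0.0287
grip_force: 0.0
outlines ((518.1025390625, 197.17532348632812), (51.50455093383789, 206.5503387451172), 1.3336395025253296)
pos [0.2743 0.5612 0.239 ] toolx 89.9 twist -0.1 | lin cm now [-56.08  27.15   3.94] | lin after twist [-56.11  27.07   3.94] grip 0.0287 t 0.9 q6 0.94
```

```bash
python3 -m pendant '[{"jaw":0,"linear":[-4,1.94,0],"twist":0},{"jaw":0,"linear":[-4,1.94,0],"twist":0},{"jaw":0,"linear":[-4,1.94,0],"twist":0},{"jaw":0,"linear":[-4,1.94,0],"twist":0},{"jaw":0,"linear":[-4,1.94,0],"twist":0},{"jaw":0,"linear":[-4,1.94,0],"twist":0},{"jaw":0,"linear":[-4,1.94,0],"twist":0},{"jaw":0,"linear":[-4,1.94,0],"twist":0},{"jaw":0,"linear":[-4,1.94,0],"twist":0},{"jaw":0,"linear":[-4,1.94,0],"twist":0},{"jaw":0,"linear":[-4,1.94,0],"twist":0},{"jaw":0,"linear":[-4,1.94,0],"twist":0}]'
python3 -m pendant '[{"jaw":0,"linear":[-4,1.94,0],"twist":0},{"jaw":0,"linear":[-4,1.94,0],"twist":0},{"jaw":0,"linear":[0,0,0],"twist":0},{"jaw":0,"linear":[0,0,0],"twist":0}]'
python3 -c "
from h import *
go(.545,0,.079,90)"
```

```text
time: 1.93
position: [0.4934, 0.1098, 0.2395]
tool_rot: [0.706, 0.709, -0.0, -0.0]
ft_force: [0.5, 0.3, -0.3]
grip_width: 0.0002
grip_force: 0.0
time: 2.27
position: [0.5304, 0.0345, 0.2393]
tool_rot: [0.707, 0.707, 0.0, -0.0]
ft_force: [-0.7, 1.0, 0.1]
grip_width: 0.0006
grip_force: 0.0
pos [0.5304 0.0345 0.2393] toolx 89.9 twist -0.1 | lin cm now [-3.45  1.46 16.03] | lin after twist [-3.45  1.46 16.03] grip 0.0006 t 2.3 q6 -0.14
```

```bash
python3 -m pendant '[{"jaw":0,"linear":[-3.45,1.5,0],"twist":0},{"jaw":0,"linear":[0,0,3.2],"twist":0},{"jaw":0,"linear":[0,0,3.2],"twist":0},{"jaw":0,"linear":[0,0,3.2],"twist":0},{"jaw":0,"linear":[0,0,3.2],"twist":0},{"jaw":0,"linear":[0,0,3.2],"twist":0},{"jaw":0,"linear":[0,0,0],"twist":0},{"jaw":0,"linear":[0,-1.1,0],"twist":0},{"jaw":0,"linear":[0,-1.1,0],"twist":0},{"jaw":0,"linear":[0,-1.1,0],"twist":0},{"jaw":0,"linear":[0,-1.1,0],"twist":0},{"jaw":0,"linear":[0,-1.1,0],"twist":0}]'
python3 -m pendant '[{"jaw":0,"linear":[0,0,0],"twist":0},{"jaw":0,"linear":[0,0,0],"twist":0},{"jaw":0,"linear":[0,2.5,0],"twist":0},{"jaw":0.8,"linear":[0,0,-4],"twist":0},{"jaw":0.8,"linear":[0,0,-4],"twist":0},{"jaw":0.8,"linear":[0,0,-4],"twist":0},{"jaw":0.8,"linear":[0,0,-3],"twist":0},{"jaw":0.8,"linear":[0,0,0],"twist":0},{"jaw":0.8,"linear":[0,0,0],"twist":0},{"jaw":0.8,"linear":[0,0,0],"twist":0}]'
cat > look.py <<'E'
from h import *
import sys
def report(c,name=None):
    for b in modules(c,.024,.045,.032,(.4,.68,-.42,-.06)): print("mod",b)
    h=hsv(c)
    for nm,m in(("red",cv2.inRange(h,(0,150,90),(6,255,255))|cv2.inRange(h,(174,150,90),(180,255,255))),("blue",cv2.inRange(h,(100,150,60),(125,255,255)))):
        for b in blobs(m,15):
            v,u=np.nonzero(b); p=ray(c,[[u.mean(),v.mean()]],.078)[0]
            if abs(p[1])<.04 and .4<p[0]<.7: print(nm,np.round(p,3))
def stack(c,top):
    for b in modules(c,top-.008,top+.008,top,(.42,.62,.02,.37)): 
        r=b[0]; d=r[:2]-[.5181,.1972]; a=np.radians(1.4)
        print("stack top",top,"sx %.4f sy %.4f"%(d[0]*np.cos(a)+d[1]*np.sin(a),-d[0]*np.sin(a)+d[1]*np.cos(a)),"dyaw",round(r[2]-91.4,1),"size",r[3:],"z",b[2])
E
python3 - <<'E'
from look import *
for n in("top","scene"):
    c=cams.camera(n); print(n); report(c)
go(.584,-.317,.15,99.2)
E
```

```text
time: 3.27
position: [0.4896, 0.0032, 0.0814]
tool_rot: [0.706, 0.708, 0.001, 0.001]
ft_force: [1.0, 1.0, -0.8]
grip_width: 0.0004
grip_force: 0.0
time: 4.1
position: [0.5144, 0.0027, 0.2297]
tool_rot: [0.707, 0.708, 0.0, 0.0]
ft_force: [-0.3, -0.3, 0.6]
grip_width: 0.0392
grip_force: 0.0
top
mod (array([ 0.584, -0.317, 98.428, 64.697, 45.199]), 559, 0.0318)
mod (array([ 0.582, -0.132, 93.538, 64.489, 46.509]), 487, 0.0317)
mod (array([ 0.492, -0.22 , 98.199, 65.491, 46.43 ]), 598, 0.0318)
mod (array([ 0.491, -0.308, 89.588, 63.48 , 44.353]), 599, 0.0319)
mod (array([ 0.484, -0.135, 84.16 , 49.164, 46.131]), 441, 0.0319)
scene
mod (array([ 0.495, -0.305, 90.95 , 69.283, 55.957]), 492, 0.0326)
mod (array([ 0.495, -0.218, 97.399, 64.566, 54.613]), 484, 0.0328)
mod (array([ 0.488, -0.127, 84.14 , 68.019, 54.649]), 512, 0.0328)
mod (array([  0.588,  -0.315, 101.925,  67.911,  51.231]), 572, 0.0326)
mod (array([ 0.585, -0.131, 94.501, 66.29 , 53.873]), 607, 0.0328)
red [ 0.454 -0.002  0.078]
blue [ 0.585 -0.009  0.078]
pos [0.5135 0.0027 0.2284] toolx 90.1 twist -9.1 | lin cm now [-31.98   7.03   7.8 ] | lin after twist [-32.69   1.87   7.8 ] grip 0.0473 t 4.2 q6 -0.21
```

```bash
python3 -m pendant '[{"jaw":0.78,"linear":[0,0,0],"twist":-4.5},{"jaw":0.78,"linear":[0,0,0],"twist":-4.6},{"jaw":0.78,"linear":[-3.63,0.21,0],"twist":0},{"jaw":0.78,"linear":[-3.63,0.21,0],"twist":0},{"jaw":0.78,"linear":[-3.63,0.21,0],"twist":0},{"jaw":0.78,"linear":[-3.63,0.21,0],"twist":0},{"jaw":0.78,"linear":[-3.63,0.21,0],"twist":0},{"jaw":0.78,"linear":[-3.63,0.21,0],"twist":0},{"jaw":0.78,"linear":[-3.63,0.21,0],"twist":0},{"jaw":0.78,"linear":[-3.63,0.21,0],"twist":0},{"jaw":0.78,"linear":[-3.63,0.21,0],"twist":0},{"jaw":0.78,"linear":[0,0,4],"twist":0}]'
python3 -m pendant '[{"jaw":0.78,"linear":[0,0,4],"twist":0},{"jaw":0.78,"linear":[0,0,0],"twist":0},{"jaw":0.78,"linear":[0,0,0],"twist":0},{"jaw":0.78,"linear":[0,0,0],"twist":0}]'
python3 - <<'E'
from look import *
go(.585,-.317,.026,98.8)
E
```

```text
time: 5.2
position: [0.5909, -0.3287, 0.1954]
tool_rot: [0.65, 0.76, -0.001, 0.011]
ft_force: [2.5, -1.2, 0.7]
grip_width: 0.0678
grip_force: 0.0
time: 5.53
position: [0.5854, -0.3172, 0.1499]
tool_rot: [0.648, 0.761, 0.0, -0.0]
ft_force: [-0.4, 0.2, 0.3]
grip_width: 0.068
grip_force: 0.0
pos [ 0.5854 -0.3172  0.1499] toolx 99.2 twist 0.4 | lin cm now [ 0.02 -0.04 12.39] | lin after twist [ 0.02 -0.04 12.39] grip 0.068 t 5.5 q6 -0.82
```

```bash
python3 -m pendant '[{"jaw":0.78,"linear":[0,0,3.5],"twist":0},{"jaw":0.78,"linear":[0,0,3.5],"twist":0},{"jaw":0.78,"linear":[0,0,3.4],"twist":0},{"jaw":0.78,"linear":[0,0,2],"twist":0},{"jaw":0.78,"linear":[0,0,0],"twist":0},{"jaw":0.78,"linear":[0,0,0],"twist":0},{"jaw":0,"linear":[0,0,0],"twist":0},{"jaw":0,"linear":[0,0,0],"twist":0},{"jaw":0,"linear":[0,0,0],"twist":0},{"jaw":0,"linear":[0,0,0],"twist":0},{"jaw":0,"linear":[0,0,0],"twist":0},{"jaw":0,"linear":[0,0,0],"twist":0}]' 40
python3 -m pendant '[{"jaw":0,"linear":[0,0,-2],"twist":0},{"jaw":0,"linear":[0,0,-3],"twist":0},{"jaw":0,"linear":[0,0,-3],"twist":0},{"jaw":0,"linear":[0,0,-3],"twist":0},{"jaw":0,"linear":[0,0,-3],"twist":0},{"jaw":0,"linear":[0,0,0],"twist":0},{"jaw":0,"linear":[0,0,0],"twist":0}]'
cat > slot.py <<'E'
from look import *
def slot(sy,z,sx=0):
    a=np.radians(1.4); go(.5181+sx*np.cos(a)-sy*np.sin(a),.1972+sx*np.sin(a)+sy*np.cos(a),z,91.4)
E
python3 -c "
from slot import *
slot(.07,.033)"
```

```text
time: 6.53
position: [0.5854, -0.3175, 0.0266]
tool_rot: [0.648, 0.761, 0.0, 0.001]
ft_force: [-0.1, 0.1, 5.0]
grip_width: 0.0456
grip_force: 40.0
time: 7.12
position: [0.5858, -0.3178, 0.167]
tool_rot: [0.649, 0.761, 0.0, 0.002]
ft_force: [-0.2, -0.4, -3.2]
grip_width: 0.0457
grip_force: 40.0
pos [ 0.5858 -0.3178  0.167 ] toolx 99.1 twist 7.7 | lin cm now [58.9   2.41 13.25] | lin after twist [58.68 -5.54 13.25] grip 0.0457 t 7.1 q6 -0.82
```

```bash
python3 -m pendant '[{"jaw":0,"linear":[0,0,0],"twist":3.8},{"jaw":0,"linear":[0,0,0],"twist":3.9},{"jaw":0,"linear":[3.67,-0.35,0],"twist":0},{"jaw":0,"linear":[3.67,-0.35,0],"twist":0},{"jaw":0,"linear":[3.67,-0.35,0],"twist":0},{"jaw":0,"linear":[3.67,-0.35,0],"twist":0},{"jaw":0,"linear":[3.67,-0.35,0],"twist":0},{"jaw":0,"linear":[3.67,-0.35,0],"twist":0},{"jaw":0,"linear":[3.67,-0.35,0],"twist":0},{"jaw":0,"linear":[3.67,-0.35,0],"twist":0},{"jaw":0,"linear":[3.67,-0.35,0],"twist":0},{"jaw":0,"linear":[3.67,-0.35,0],"twist":0}]'
python3 -m pendant '[{"jaw":0,"linear":[3.67,-0.35,0],"twist":0},{"jaw":0,"linear":[3.67,-0.35,0],"twist":0},{"jaw":0,"linear":[3.67,-0.35,0],"twist":0},{"jaw":0,"linear":[3.67,-0.35,0],"twist":0},{"jaw":0,"linear":[3.67,-0.35,0],"twist":0},{"jaw":0,"linear":[3.67,-0.35,0],"twist":0},{"jaw":0,"linear":[0,0,3],"twist":0},{"jaw":0,"linear":[0,0,3],"twist":0},{"jaw":0,"linear":[0,0,3],"twist":0},{"jaw":0,"linear":[0,0,0],"twist":0},{"jaw":0,"linear":[0,0,0],"twist":0}]'
python3 -c "
from slot import *
slot(.07,.033)"
```

```text
time: 8.12
position: [0.5384, 0.0506, 0.1631]
tool_rot: [0.698, 0.716, -0.002, -0.002]
ft_force: [0.6, -0.2, -2.4]
grip_width: 0.0456
grip_force: 40.0
time: 9.03
position: [0.5113, 0.2675, 0.0724]
tool_rot: [0.698, 0.716, -0.004, -0.002]
ft_force: [1.4, 0.4, -1.6]
grip_width: 0.0457
grip_force: 40.0
pos [0.5113 0.2675 0.0724] toolx 91.4 twist 0.0 | lin cm now [-0.03  0.54  3.93] | lin after twist [-0.03  0.54  3.93] grip 0.0457 t 9.0 q6 0.26
```

```bash
python3 -m pendant '[{"jaw":0,"linear":[0,0.5,2],"twist":0},{"jaw":0,"linear":[0,0,0],"twist":0},{"jaw":0,"linear":[0,0,0],"twist":0},{"jaw":0,"linear":[0,0,0],"twist":0}]'
python3 -c "
from slot import *
slot(.07,.033)"
```

```text
time: 9.37
position: [0.5198, 0.2684, 0.057]
tool_rot: [0.698, 0.716, 0.001, 0.0]
ft_force: [-0.9, 0.7, -1.7]
grip_width: 0.0457
grip_force: 40.0
pos [0.5198 0.2684 0.057 ] toolx 91.4 twist 0.0 | lin cm now [-0.12 -0.35  2.39] | lin after twist [-0.12 -0.35  2.39] grip 0.0457 t 9.4 q6 0.26
```

```bash
python3 -m pendant '[{"jaw":0,"linear":[-0.1,-0.35,1.2],"twist":0},{"jaw":0,"linear":[0,0,1.2],"twist":0},{"jaw":0,"linear":[0,0,0],"twist":0},{"jaw":0,"linear":[0,0,0],"twist":0},{"jaw":0,"linear":[0,0,0],"twist":0},{"jaw":0,"linear":[0,0,0],"twist":0}]'
python3 -c "
from slot import *
slot(.07,.032)"
```

```text
time: 9.87
position: [0.5159, 0.2674, 0.0319]
tool_rot: [0.698, 0.716, 0.0, 0.0]
ft_force: [0.9, -0.5, -0.4]
grip_width: 0.046
grip_force: 40.0
pos [0.5159 0.2674 0.0319] toolx 91.4 twist 0.0 | lin cm now [-0.02  0.05 -0.01] | lin after twist [-0.02  0.05 -0.01] grip 0.046 t 9.9 q6 0.26
```

Well placed, so I'll release, lift, back off and re-look.

```bash
python3 -m pendant '[{"jaw":0.4,"linear":[0,0,0],"twist":0},{"jaw":0.78,"linear":[0,0,0],"twist":0},{"jaw":0.78,"linear":[0,0,0],"twist":0},{"jaw":0.78,"linear":[0,0,0],"twist":0},{"jaw":0.78,"linear":[0,0,-3],"twist":0},{"jaw":0.78,"linear":[0,0,-4],"twist":0},{"jaw":0.78,"linear":[0,0,-4],"twist":0},{"jaw":0.78,"linear":[0,0,-4],"twist":0},{"jaw":0.78,"linear":[-4,0,0],"twist":0},{"jaw":0.78,"linear":[-4,0,0],"twist":0},{"jaw":0.78,"linear":[-4,0,0],"twist":0},{"jaw":0.78,"linear":[-4,0,0],"twist":0}]'
python3 -m pendant '[{"jaw":0.78,"linear":[-4,0,0],"twist":0},{"jaw":0.78,"linear":[-4,0,0],"twist":0},{"jaw":0.78,"linear":[-4,0,0],"twist":0},{"jaw":0.78,"linear":[0,0,0],"twist":0},{"jaw":0.78,"linear":[0,0,0],"twist":0},{"jaw":0.78,"linear":[0,0,0],"twist":0},{"jaw":0.78,"linear":[0,0,0],"twist":0}]'
python3 - <<'E'
from slot import *
c=cams.camera("top"); report(c); stack(c,.038)
c=cams.camera("scene"); print("scene"); report(c); stack(c,.038)
go(.491,-.308,.10,89.6)
E
```

```text
time: 10.87
position: [0.5197, 0.1062, 0.1823]
tool_rot: [0.698, 0.716, 0.001, 0.001]
ft_force: [0.5, -0.6, -0.4]
grip_width: 0.068
grip_force: 0.0
time: 11.45
position: [0.5225, -0.0113, 0.1815]
tool_rot: [0.698, 0.716, -0.0, -0.0]
ft_force: [-0.6, -0.4, -0.3]
grip_width: 0.0679
grip_force: 0.0
mod (array([ 0.582, -0.132, 93.538, 64.333, 46.509]), 369, 0.0318)
mod (array([ 0.492, -0.219, 97.14 , 66.101, 46.398]), 620, 0.0319)
mod (array([ 0.491, -0.308, 89.587, 63.399, 44.353]), 594, 0.0319)
mod (array([ 4.8300e-01, -1.4200e-01,  1.7416e+02,  4.6131e+01,  3.5789e+01]), 328, 0.0318)
stack top 0.038 sx -0.0014 sy 0.0689 dyaw -0.9 size [63.639 46.092] z 0.0378
scene
mod (array([ 0.495, -0.305, 91.468, 69.767, 55.509]), 483, 0.0326)
mod (array([ 0.496, -0.218, 97.153, 65.291, 55.   ]), 478, 0.0329)
mod (array([ 0.489, -0.127, 83.583, 67.638, 55.285]), 515, 0.0329)
mod (array([ 0.585, -0.131, 93.411, 66.336, 53.346]), 604, 0.0327)
red [ 0.454 -0.003  0.078]
blue [ 0.585 -0.009  0.078]
stack top 0.038 sx 0.0026 sy 0.0688 dyaw 0.3 size [65.852 55.072] z 0.0391
pos [ 0.5226 -0.0109  0.1815] toolx 91.6 twist 2.0 | lin cm now [-29.61  -3.98   8.15] | lin after twist [-29.73  -2.95   8.15] grip 0.0682 t 11.6 q6 -0.26
```

```bash
python3 -m pendant '[{"jaw":0.78,"linear":[0,0,0],"twist":2},{"jaw":0.78,"linear":[-3.72,-0.37,0],"twist":0},{"jaw":0.78,"linear":[-3.72,-0.37,0],"twist":0},{"jaw":0.78,"linear":[-3.72,-0.37,0],"twist":0},{"jaw":0.78,"linear":[-3.72,-0.37,0],"twist":0},{"jaw":0.78,"linear":[-3.72,-0.37,0],"twist":0},{"jaw":0.78,"linear":[-3.72,-0.37,0],"twist":0},{"jaw":0.78,"linear":[-3.72,-0.37,0],"twist":0},{"jaw":0.78,"linear":[-3.72,-0.37,0],"twist":0},{"jaw":0.78,"linear":[0,0,4],"twist":0},{"jaw":0.78,"linear":[0,0,4],"twist":0},{"jaw":0.78,"linear":[0,0,3],"twist":0}]'
python3 -m pendant '[{"jaw":0.78,"linear":[0,0,0],"twist":0},{"jaw":0.78,"linear":[0,0,0],"twist":0},{"jaw":0.78,"linear":[0,0,0],"twist":0},{"jaw":0.78,"linear":[0,0,0],"twist":0}]'
python3 - <<'E'
from slot import *
go(.491,-.308,.026,89.6)
E
```

```text
time: 12.55
position: [0.4903, -0.3091, 0.0696]
tool_rot: [0.71, 0.704, 0.0, -0.0]
ft_force: [1.1, 0.6, -0.9]
grip_width: 0.0679
grip_force: 0.0
time: 12.88
position: [0.4921, -0.3104, 0.0739]
tool_rot: [0.71, 0.704, 0.0, 0.002]
ft_force: [-0.0, -0.6, -0.4]
grip_width: 0.068
grip_force: 0.0
pos [ 0.4921 -0.3104  0.0739] toolx 89.5 twist -0.1 | lin cm now [ 0.25 -0.13  4.79] | lin after twist [ 0.25 -0.13  4.79] grip 0.068 t 12.9 q6 -0.75
```

```bash
python3 -m pendant '[{"jaw":0.78,"linear":[0.2,-0.1,2.8],"twist":0},{"jaw":0.78,"linear":[0,0,2],"twist":0},{"jaw":0.78,"linear":[0,0,0],"twist":0},{"jaw":0.78,"linear":[0,0,0],"twist":0},{"jaw":0,"linear":[0,0,0],"twist":0},{"jaw":0,"linear":[0,0,0],"twist":0},{"jaw":0,"linear":[0,0,0],"twist":0},{"jaw":0,"linear":[0,0,0],"twist":0},{"jaw":0,"linear":[0,0,0],"twist":0},{"jaw":0,"linear":[0,0,0],"twist":0}]' 40
python3 -m pendant '[{"jaw":0,"linear":[0,0,-2],"twist":0},{"jaw":0,"linear":[0,0,-3],"twist":0},{"jaw":0,"linear":[0,0,-3],"twist":0},{"jaw":0,"linear":[0,0,-3],"twist":0},{"jaw":0,"linear":[0,0,-3],"twist":0},{"jaw":0,"linear":[0,0,0],"twist":0},{"jaw":0,"linear":[0,0,0],"twist":0},{"jaw":0,"linear":[0,0,0],"twist":0}]'
python3 -c "
from slot import *
slot(0,.033)"
```

```text
time: 13.72
position: [0.4901, -0.3083, 0.0243]
tool_rot: [0.711, 0.704, 0.0, 0.001]
ft_force: [0.6, 1.6, 3.6]
grip_width: 0.0457
grip_force: 39.9
time: 14.38
position: [0.4883, -0.3069, 0.1624]
tool_rot: [0.711, 0.704, -0.0, -0.002]
ft_force: [0.1, -0.4, -1.8]
grip_width: 0.0455
grip_force: 39.9
pos [ 0.4883 -0.3069  0.1624] toolx 89.4 twist -2.0 | lin cm now [50.41  2.52 13.04] | lin after twist [50.3   4.24 13.04] grip 0.0455 t 14.4 q6 -0.74
```

```bash
python3 -m pendant '[{"jaw":0,"linear":[0,0,0],"twist":-2},{"jaw":0,"linear":[3.59,0.3,0],"twist":0},{"jaw":0,"linear":[3.59,0.3,0],"twist":0},{"jaw":0,"linear":[3.59,0.3,0],"twist":0},{"jaw":0,"linear":[3.59,0.3,0],"twist":0},{"jaw":0,"linear":[3.59,0.3,0],"twist":0},{"jaw":0,"linear":[3.59,0.3,0],"twist":0},{"jaw":0,"linear":[3.59,0.3,0],"twist":0},{"jaw":0,"linear":[3.59,0.3,0],"twist":0},{"jaw":0,"linear":[3.59,0.3,0],"twist":0},{"jaw":0,"linear":[3.59,0.3,0],"twist":0},{"jaw":0,"linear":[3.59,0.3,0],"twist":0}]'
python3 -m pendant '[{"jaw":0,"linear":[3.59,0.3,0],"twist":0},{"jaw":0,"linear":[3.59,0.3,0],"twist":0},{"jaw":0,"linear":[3.59,0.3,0],"twist":0},{"jaw":0,"linear":[0,0,3.5],"twist":0},{"jaw":0,"linear":[0,0,3.5],"twist":0},{"jaw":0,"linear":[0,0,3],"twist":0},{"jaw":0,"linear":[0,0,0],"twist":0},{"jaw":0,"linear":[0,0,0],"twist":0},{"jaw":0,"linear":[0,0,0],"twist":0},{"jaw":0,"linear":[0,0,0],"twist":0},{"jaw":0,"linear":[0,0,0],"twist":0}]'
python3 -c "
from slot import *
slot(0,.031)"
```

```text
time: 15.38
position: [0.5105, 0.0895, 0.1613]
tool_rot: [0.698, 0.716, -0.002, -0.002]
ft_force: [1.1, -0.7, -2.2]
grip_width: 0.0457
grip_force: 39.9
time: 16.3
position: [0.5201, 0.1957, 0.0653]
tool_rot: [0.698, 0.716, 0.001, 0.001]
ft_force: [0.6, -0.8, -2.9]
grip_width: 0.046
grip_force: 39.9
pos [0.5201 0.1957 0.0653] toolx 91.4 twist 0.0 | lin cm now [ 0.16 -0.21  3.43] | lin after twist [ 0.16 -0.21  3.43] grip 0.046 t 16.3 q6 0.13
```

```bash
python3 -m pendant '[{"jaw":0,"linear":[0.1,-0.1,1.8],"twist":0},{"jaw":0,"linear":[0,0,1.6],"twist":0},{"jaw":0,"linear":[0,0,0],"twist":0},{"jaw":0,"linear":[0,0,0],"twist":0},{"jaw":0,"linear":[0,0,0],"twist":0},{"jaw":0,"linear":[0,0,0],"twist":0}]'
python3 -c "
from slot import *
slot(0,.031)"
```

```text
time: 16.8
position: [0.5181, 0.1966, 0.0306]
tool_rot: [0.698, 0.716, 0.001, 0.0]
ft_force: [0.2, -0.4, -1.6]
grip_width: 0.0457
grip_force: 40.0
pos [0.5181 0.1966 0.0306] toolx 91.4 twist 0.0 | lin cm now [ 0.06 -0.   -0.04] | lin after twist [ 0.06 -0.   -0.04] grip 0.0457 t 16.8 q6 0.14
```

```bash
python3 -m pendant '[{"jaw":0.4,"linear":[0,0,0],"twist":0},{"jaw":0.78,"linear":[0,0,0],"twist":0},{"jaw":0.78,"linear":[0,0,0],"twist":0},{"jaw":0.78,"linear":[0,0,0],"twist":0},{"jaw":0.78,"linear":[0,0,-3],"twist":0},{"jaw":0.78,"linear":[0,0,-4],"twist":0},{"jaw":0.78,"linear":[0,0,-4],"twist":0},{"jaw":0.78,"linear":[0,0,-4],"twist":0},{"jaw":0.78,"linear":[-4,0,0],"twist":0},{"jaw":0.78,"linear":[-4,0,0],"twist":0},{"jaw":0.78,"linear":[-4,0,0],"twist":0},{"jaw":0.78,"linear":[-4,0,0],"twist":0}]'
python3 -m pendant '[{"jaw":0.78,"linear":[-4,0,0],"twist":0},{"jaw":0.78,"linear":[0,0,0],"twist":0},{"jaw":0.78,"linear":[0,0,0],"twist":0},{"jaw":0.78,"linear":[0,0,0],"twist":0},{"jaw":0.78,"linear":[0,0,0],"twist":0}]'
python3 - <<'E'
from slot import *
c=cams.camera("top"); report(c); stack(c,.038)
c=cams.camera("scene"); print("scene"); report(c); stack(c,.038)
go(.492,-.219,.026,97.3)
E
```

```text
time: 17.8
position: [0.5216, 0.0355, 0.1804]
tool_rot: [0.698, 0.716, 0.0, 0.001]
ft_force: [0.6, -0.6, -0.5]
grip_width: 0.0676
grip_force: 0.0
time: 18.22
position: [0.5223, -0.0021, 0.1795]
tool_rot: [0.698, 0.716, -0.0, -0.0]
ft_force: [-0.2, 0.8, 0.3]
grip_width: 0.0682
grip_force: 0.0
mod (array([ 0.582, -0.132, 93.538, 64.02 , 46.509]), 467, 0.0318)
mod (array([ 0.492, -0.219, 97.272, 65.605, 46.471]), 614, 0.0317)
mod (array([ 0.484, -0.134, 84.16 , 51.974, 46.131]), 484, 0.0318)
stack top 0.038 sx -0.0014 sy 0.0679 dyaw -1.4 size [66.165 45.817] z 0.0373
stack top 0.038 sx -0.0002 sy -0.0032 dyaw -1.0 size [63.417 45.921] z 0.0376
scene
mod (array([ 0.496, -0.218, 96.633, 65.371, 55.344]), 483, 0.0325)
mod (array([ 0.488, -0.127, 84.832, 67.609, 54.192]), 503, 0.0328)
mod (array([ 0.586, -0.131, 93.407, 66.337, 53.96 ]), 608, 0.0328)
red [ 0.453 -0.003  0.078]
blue [ 0.585 -0.009  0.078]
stack top 0.038 sx 0.0039 sy -0.0013 dyaw -0.1 size [64.221 54.632] z 0.039
stack top 0.038 sx 0.0026 sy 0.0698 dyaw -0.1 size [64.208 54.791] z 0.039
pos [ 0.5224 -0.0017  0.1795] toolx 91.6 twist -5.7 | lin cm now [-21.64  -3.63  15.35] | lin after twist [-21.17  -5.77  15.35] grip 0.0678 t 18.3 q6 -0.25
```

```bash
python3 -m pendant '[{"jaw":0.78,"linear":[0,0,0],"twist":-5.7},{"jaw":0.78,"linear":[-3.53,-0.96,0],"twist":0},{"jaw":0.78,"linear":[-3.53,-0.96,0],"twist":0},{"jaw":0.78,"linear":[-3.53,-0.96,0],"twist":0},{"jaw":0.78,"linear":[-3.53,-0.96,0],"twist":0},{"jaw":0.78,"linear":[-3.53,-0.96,0],"twist":0},{"jaw":0.78,"linear":[-3.53,-0.96,0],"twist":0},{"jaw":0.78,"linear":[0,0,4],"twist":0},{"jaw":0.78,"linear":[0,0,4],"twist":0},{"jaw":0.78,"linear":[0,0,3],"twist":0},{"jaw":0.78,"linear":[0,0,0],"twist":0},{"jaw":0.78,"linear":[0,0,0],"twist":0}]'
python3 -m pendant '[{"jaw":0.78,"linear":[0,0,0],"twist":0},{"jaw":0.78,"linear":[0,0,0],"twist":0},{"jaw":0.78,"linear":[0,0,0],"twist":0}]'
python3 - <<'E'
from slot import *
go(.492,-.219,.025,97.3)
E
```

```text
time: 19.32
position: [0.4913, -0.2189, 0.0683]
tool_rot: [0.661, 0.75, -0.0, -0.002]
ft_force: [0.5, 0.2, 0.8]
grip_width: 0.0678
grip_force: 0.0
time: 19.57
position: [0.4934, -0.221, 0.0717]
tool_rot: [0.661, 0.75, 0.0, 0.002]
ft_force: [0.2, 0.1, 0.4]
grip_width: 0.068
grip_force: 0.0
pos [ 0.4934 -0.221   0.0717] toolx 97.2 twist -0.1 | lin cm now [ 0.23 -0.13  4.67] | lin after twist [ 0.23 -0.13  4.67] grip 0.068 t 19.6 q6 -0.75
```

```bash
python3 -m pendant '[{"jaw":0.78,"linear":[0.1,0,2.4],"twist":0},{"jaw":0.78,"linear":[0,0,2],"twist":0},{"jaw":0.78,"linear":[0,0,0],"twist":0},{"jaw":0.78,"linear":[0,0,0],"twist":0},{"jaw":0,"linear":[0,0,0],"twist":0},{"jaw":0,"linear":[0,0,0],"twist":0},{"jaw":0,"linear":[0,0,0],"twist":0},{"jaw":0,"linear":[0,0,0],"twist":0},{"jaw":0,"linear":[0,0,0],"twist":0},{"jaw":0,"linear":[0,0,0],"twist":0}]' 40
python3 -m pendant '[{"jaw":0,"linear":[0,0,-2],"twist":0},{"jaw":0,"linear":[0,0,-3],"twist":0},{"jaw":0,"linear":[0,0,-3],"twist":0},{"jaw":0,"linear":[0,0,-3],"twist":0},{"jaw":0,"linear":[0,0,-3],"twist":0},{"jaw":0,"linear":[0,0,0],"twist":0},{"jaw":0,"linear":[0,0,0],"twist":0},{"jaw":0,"linear":[0,0,0],"twist":0}]'
python3 -c "
from slot import *
slot(-.071,.032)"
```

```text
time: 20.4
position: [0.4922, -0.2199, 0.0264]
tool_rot: [0.662, 0.75, 0.0, 0.001]
ft_force: [-1.5, 0.5, 5.2]
grip_width: 0.0454
grip_force: 40.0
time: 21.07
position: [0.4909, -0.219, 0.1648]
tool_rot: [0.662, 0.75, -0.0, -0.001]
ft_force: [-1.6, 0.1, -2.0]
grip_width: 0.0458
grip_force: 40.0
pos [ 0.4909 -0.219   0.1648] toolx 97.1 twist 5.7 | lin cm now [33.88  7.18 13.31] | lin after twist [34.43  3.75 13.31] grip 0.0458 t 21.1 q6 -0.75
```

```bash
python3 -m pendant '[{"jaw":0,"linear":[0,0,0],"twist":5.7},{"jaw":0,"linear":[3.83,0.42,0],"twist":0},{"jaw":0,"linear":[3.83,0.42,0],"twist":0},{"jaw":0,"linear":[3.83,0.42,0],"twist":0},{"jaw":0,"linear":[3.83,0.42,0],"twist":0},{"jaw":0,"linear":[3.83,0.42,0],"twist":0},{"jaw":0,"linear":[3.83,0.42,0],"twist":0},{"jaw":0,"linear":[3.83,0.42,0],"twist":0},{"jaw":0,"linear":[3.83,0.42,0],"twist":0},{"jaw":0,"linear":[3.83,0.42,0],"twist":0},{"jaw":0,"linear":[0,0,0],"twist":0},{"jaw":0,"linear":[0,0,0],"twist":0}]'
python3 -m pendant '[{"jaw":0,"linear":[0,0,3.5],"twist":0},{"jaw":0,"linear":[0,0,3.5],"twist":0},{"jaw":0,"linear":[0,0,3],"twist":0},{"jaw":0,"linear":[0,0,0],"twist":0},{"jaw":0,"linear":[0,0,0],"twist":0},{"jaw":0,"linear":[0,0,0],"twist":0},{"jaw":0,"linear":[0,0,0],"twist":0},{"jaw":0,"linear":[0,0,0],"twist":0}]'
python3 -c "
from slot import *
slot(-.071,.032)"
```

```text
time: 22.07
position: [0.5192, 0.1279, 0.1634]
tool_rot: [0.696, 0.718, -0.002, -0.001]
ft_force: [-0.3, -0.2, -1.8]
grip_width: 0.0459
grip_force: 40.0
time: 22.73
position: [0.5223, 0.1256, 0.0674]
tool_rot: [0.698, 0.716, 0.001, 0.001]
ft_force: [0.1, 0.3, -1.0]
grip_width: 0.0458
grip_force: 40.0
pos [0.5223 0.1256 0.0674] toolx 91.4 twist 0.0 | lin cm now [ 0.07 -0.26  3.54] | lin after twist [ 0.07 -0.26  3.54] grip 0.0458 t 22.7 q6 0.0
```

```bash
python3 -m pendant '[{"jaw":0,"linear":[0,-0.15,1.8],"twist":0},{"jaw":0,"linear":[0,0,1.5],"twist":0},{"jaw":0,"linear":[0,0,0],"twist":0},{"jaw":0,"linear":[0,0,0],"twist":0},{"jaw":0,"linear":[0,0,0],"twist":0},{"jaw":0,"linear":[0,0,0],"twist":0}]'
python3 -c "
from slot import *
slot(-.071,.032)"
```

```text
time: 23.23
position: [0.5199, 0.1259, 0.0336]
tool_rot: [0.698, 0.716, 0.001, 0.001]
ft_force: [1.6, 0.3, -1.7]
grip_width: 0.0463
grip_force: 40.0
pos [0.5199 0.1259 0.0336] toolx 91.5 twist 0.1 | lin cm now [ 0.03 -0.    0.16] | lin after twist [ 0.03 -0.    0.16] grip 0.0463 t 23.2 q6 0.0
```

```bash
python3 -m pendant '[{"jaw":0,"linear":[0,0,0.1],"twist":0},{"jaw":0,"linear":[0,0,0],"twist":0},{"jaw":0.4,"linear":[0,0,0],"twist":0},{"jaw":0.78,"linear":[0,0,0],"twist":0},{"jaw":0.78,"linear":[0,0,0],"twist":0},{"jaw":0.78,"linear":[0,0,0],"twist":0},{"jaw":0.78,"linear":[0,0,-3],"twist":0},{"jaw":0.78,"linear":[0,0,-4],"twist":0},{"jaw":0.78,"linear":[0,0,-4],"twist":0},{"jaw":0.78,"linear":[0,0,-4],"twist":0},{"jaw":0.78,"linear":[-4,0,0],"twist":0},{"jaw":0.78,"linear":[-4,0,0],"twist":0}]'
python3 -m pendant '[{"jaw":0.78,"linear":[-4,0,0],"twist":0},{"jaw":0.78,"linear":[0,0,0],"twist":0},{"jaw":0.78,"linear":[0,0,0],"twist":0},{"jaw":0.78,"linear":[0,0,0],"twist":0},{"jaw":0.78,"linear":[0,0,0],"twist":0}]'
python3 - <<'E'
from slot import *
c=cams.camera("top"); report(c); stack(c,.038)
c=cams.camera("scene"); print("scene"); report(c); stack(c,.038)
go(.484,-.128,.026,84.1)
E
```

```text
time: 24.23
position: [0.5233, 0.0467, 0.1848]
tool_rot: [0.696, 0.718, 0.002, 0.003]
ft_force: [0.8, -0.9, -0.4]
grip_width: 0.0679
grip_force: 0.0
time: 24.65
position: [0.5219, 0.007, 0.1813]
tool_rot: [0.698, 0.716, -0.0, -0.001]
ft_force: [-0.7, 0.3, -0.0]
grip_width: 0.0679
grip_force: 0.0
mod (array([ 0.582, -0.132, 93.538, 64.176, 46.509]), 567, 0.0318)
mod (array([ 0.485, -0.128, 84.021, 64.447, 46.319]), 610, 0.0318)
stack top 0.038 sx 0.0003 sy -0.0642 dyaw -1.5 size [45.872 45.79 ] z 0.0378
stack top 0.038 sx -0.0014 sy 0.0689 dyaw -0.9 size [63.639 46.092] z 0.0375
stack top 0.038 sx -0.0002 sy -0.0032 dyaw -1.0 size [63.414 45.873] z 0.0377
scene
mod (array([ 0.488, -0.127, 84.747, 68.473, 54.358]), 512, 0.0329)
mod (array([ 0.585, -0.131, 93.411, 66.336, 53.636]), 610, 0.0327)
red [ 0.456 -0.001  0.078]
blue [ 0.585 -0.009  0.078]
stack top 0.038 sx 0.0041 sy -0.0723 dyaw -0.1 size [63.938 55.225] z 0.0391
stack top 0.038 sx 0.0028 sy -0.0023 dyaw -0.3 size [64.161 54.401] z 0.0391
stack top 0.038 sx 0.0026 sy 0.0688 dyaw 0.9 size [65.887 54.966] z 0.0389
pos [0.522  0.0073 0.1813] toolx 91.6 twist 7.5 | lin cm now [-13.43  -4.16  15.53] | lin after twist [-13.86  -2.38  15.53] grip 0.0681 t 24.8 q6 -0.23
```

```bash
python3 -m pendant '[{"jaw":0.78,"linear":[0,0,0],"twist":3.7},{"jaw":0.78,"linear":[0,0,0],"twist":3.8},{"jaw":0.78,"linear":[-3.46,-0.58,0],"twist":0},{"jaw":0.78,"linear":[-3.46,-0.58,0],"twist":0},{"jaw":0.78,"linear":[-3.46,-0.58,0],"twist":0},{"jaw":0.78,"linear":[-3.46,-0.58,0],"twist":0},{"jaw":0.78,"linear":[0,0,4],"twist":0},{"jaw":0.78,"linear":[0,0,4],"twist":0},{"jaw":0.78,"linear":[0,0,3],"twist":0},{"jaw":0.78,"linear":[0,0,0],"twist":0},{"jaw":0.78,"linear":[0,0,0],"twist":0},{"jaw":0.78,"linear":[0,0,0],"twist":0}]'
python3 -m pendant '[{"jaw":0.78,"linear":[0,0,0],"twist":0},{"jaw":0.78,"linear":[0,0,0],"twist":0}]'
python3 - <<'E'
from slot import *
c=cams.camera("scene"); report(c)
go(.485,-.128,.025,84.1)
E
```

```text
time: 25.75
position: [0.4858, -0.1289, 0.0726]
tool_rot: [0.743, 0.669, 0.0, 0.001]
ft_force: [-0.7, -0.3, -0.6]
grip_width: 0.0678
grip_force: 0.0
time: 25.92
position: [0.4862, -0.1295, 0.0736]
tool_rot: [0.743, 0.669, 0.001, 0.002]
ft_force: [-0.1, 0.3, -0.3]
grip_width: 0.068
grip_force: 0.0
mod (array([ 4.89000e-01, -1.21000e-01,  1.75542e+02,  5.48270e+01,
        5.32200e+01]), 366, 0.0329)
mod (array([ 0.585, -0.131, 93.735, 66.325, 53.532]), 611, 0.0327)
red [ 0.454 -0.002  0.078]
blue [ 0.584 -0.01   0.078]
pos [ 0.486  -0.1295  0.0734] toolx 84.0 twist -0.1 | lin cm now [ 0.14 -0.13  4.84] | lin after twist [ 0.14 -0.13  4.84] grip 0.0678 t 26.0 q6 -0.38
```

```bash
python3 -m pendant '[{"jaw":0.78,"linear":[0.1,0,2.5],"twist":0},{"jaw":0.78,"linear":[0,0,2.1],"twist":0},{"jaw":0.78,"linear":[0,0,0],"twist":0},{"jaw":0.78,"linear":[0,0,0],"twist":0},{"jaw":0,"linear":[0,0,0],"twist":0},{"jaw":0,"linear":[0,0,0],"twist":0},{"jaw":0,"linear":[0,0,0],"twist":0},{"jaw":0,"linear":[0,0,0],"twist":0},{"jaw":0,"linear":[0,0,0],"twist":0},{"jaw":0,"linear":[0,0,0],"twist":0}]' 40
python3 -m pendant '[{"jaw":0,"linear":[0,0,-2],"twist":0},{"jaw":0,"linear":[0,0,-3],"twist":0},{"jaw":0,"linear":[0,0,-3],"twist":0},{"jaw":0,"linear":[0,0,-3],"twist":0},{"jaw":0,"linear":[0,0,-3],"twist":0},{"jaw":0,"linear":[0,0,0],"twist":0},{"jaw":0,"linear":[0,0,0],"twist":0},{"jaw":0,"linear":[0,0,0],"twist":0}]'
python3 -c "
from slot import *
slot(.035,.058)"
```

```text
time: 26.8
position: [0.4849, -0.1283, 0.0263]
tool_rot: [0.743, 0.669, 0.0, 0.0]
ft_force: [-0.8, 0.1, 5.9]
grip_width: 0.0457
grip_force: 40.0
time: 27.47
position: [0.4839, -0.1278, 0.1647]
tool_rot: [0.743, 0.669, -0.0, -0.001]
ft_force: [-0.7, -0.4, -1.7]
grip_width: 0.0458
grip_force: 40.0
pos [ 0.4839 -0.1278  0.1647] toolx 83.9 twist -7.5 | lin cm now [36.14 -0.47 10.7 ] | lin after twist [35.9   4.23 10.7 ] grip 0.0458 t 27.5 q6 -0.38
```

```bash
python3 -m pendant '[{"jaw":0,"linear":[0,0,0],"twist":-3.7},{"jaw":0,"linear":[0,0,0],"twist":-3.8},{"jaw":0,"linear":[3.59,0.42,0],"twist":0},{"jaw":0,"linear":[3.59,0.42,0],"twist":0},{"jaw":0,"linear":[3.59,0.42,0],"twist":0},{"jaw":0,"linear":[3.59,0.42,0],"twist":0},{"jaw":0,"linear":[3.59,0.42,0],"twist":0},{"jaw":0,"linear":[3.59,0.42,0],"twist":0},{"jaw":0,"linear":[3.59,0.42,0],"twist":0},{"jaw":0,"linear":[3.59,0.42,0],"twist":0},{"jaw":0,"linear":[3.59,0.42,0],"twist":0},{"jaw":0,"linear":[3.59,0.42,0],"twist":0}]'
python3 -m pendant '[{"jaw":0,"linear":[0,0,0],"twist":0},{"jaw":0,"linear":[0,0,0],"twist":0},{"jaw":0,"linear":[0,0,3.5],"twist":0},{"jaw":0,"linear":[0,0,3.5],"twist":0},{"jaw":0,"linear":[0,0,0],"twist":0},{"jaw":0,"linear":[0,0,0],"twist":0},{"jaw":0,"linear":[0,0,0],"twist":0},{"jaw":0,"linear":[0,0,0],"twist":0},{"jaw":0,"linear":[0,0,0],"twist":0}]'
python3 -c "
from slot import *
slot(.034,.059)"
```

```text
time: 28.47
position: [0.516, 0.2331, 0.1628]
tool_rot: [0.698, 0.716, -0.002, -0.001]
ft_force: [0.5, -0.0, -2.2]
grip_width: 0.0458
grip_force: 40.0
time: 29.22
position: [0.5192, 0.2316, 0.0976]
tool_rot: [0.698, 0.716, 0.002, 0.001]
ft_force: [0.6, 0.0, -2.1]
grip_width: 0.0456
grip_force: 40.0
pos [0.5192 0.2316 0.0976] toolx 91.4 twist 0.0 | lin cm now [-0.04 -0.21  3.86] | lin after twist [-0.04 -0.21  3.86] grip 0.0456 t 29.2 q6 0.2
```

```bash
python3 -m pendant '[{"jaw":0,"linear":[0,-0.1,2],"twist":0},{"jaw":0,"linear":[0,0,1.6],"twist":0},{"jaw":0,"linear":[0,0,0],"twist":0},{"jaw":0,"linear":[0,0,0],"twist":0},{"jaw":0,"linear":[0,0,0],"twist":0},{"jaw":0,"linear":[0,0,0],"twist":0}]'
python3 -c "
from slot import *
slot(.034,.0585)"
```

```text
time: 29.72
position: [0.5179, 0.2319, 0.061]
tool_rot: [0.698, 0.716, 0.001, 0.001]
ft_force: [0.4, 0.2, -2.6]
grip_width: 0.0455
grip_force: 40.0
pos [0.5179 0.2319 0.061 ] toolx 91.4 twist 0.0 | lin cm now [-0.07 -0.06  0.25] | lin after twist [-0.07 -0.06  0.25] grip 0.0455 t 29.7 q6 0.2
```

```bash
python3 -m pendant '[{"jaw":0,"linear":[0,0,0.2],"twist":0},{"jaw":0,"linear":[0,0,0],"twist":0},{"jaw":0,"linear":[0,0,0],"twist":0},{"jaw":0.4,"linear":[0,0,0],"twist":0},{"jaw":0.78,"linear":[0,0,0],"twist":0},{"jaw":0.78,"linear":[0,0,0],"twist":0},{"jaw":0.78,"linear":[0,0,0],"twist":0},{"jaw":0.78,"linear":[0,0,-3],"twist":0},{"jaw":0.78,"linear":[0,0,-4],"twist":0},{"jaw":0.78,"linear":[0,0,-3.5],"twist":0},{"jaw":0.78,"linear":[-4,0,0],"twist":0},{"jaw":0.78,"linear":[-4,0,0],"twist":0}]'
python3 -m pendant '[{"jaw":0.78,"linear":[-4,0,0],"twist":0},{"jaw":0.78,"linear":[-4,0,0],"twist":0},{"jaw":0.78,"linear":[-4,0,0],"twist":0},{"jaw":0.78,"linear":[-4,0,0],"twist":0},{"jaw":0.78,"linear":[0,0,0],"twist":0},{"jaw":0.78,"linear":[0,0,0],"twist":0},{"jaw":0.78,"linear":[0,0,0],"twist":0},{"jaw":0.78,"linear":[0,0,0],"twist":0}]'
python3 - <<'E'
from slot import *
c=cams.camera("top"); report(c); stack(c,.038); stack(c,.064)
c=cams.camera("scene"); print("scene"); report(c); stack(c,.064)
go(.583,-.132,.026,93.5)
E
```

```text
time: 30.72
position: [0.5205, 0.1528, 0.1652]
tool_rot: [0.696, 0.718, 0.003, 0.002]
ft_force: [0.5, -0.8, -0.5]
grip_width: 0.0675
grip_force: 0.0
time: 31.38
position: [0.5223, -0.007, 0.1623]
tool_rot: [0.698, 0.716, -0.0, -0.001]
ft_force: [-0.5, -0.1, 0.6]
grip_width: 0.0679
grip_force: 0.0
mod (array([ 0.582, -0.132, 93.538, 64.333, 46.368]), 452, 0.0318)
stack top 0.038 sx 0.0001 sy -0.0722 dyaw -1.3 size [61.144 45.839] z 0.0375
stack top 0.038 sx -0.0010 sy 0.0868 dyaw -90.6 size [46.101 28.529] z 0.0375
stack top 0.038 sx 0.0005 sy -0.0162 dyaw -91.1 size [43.876 37.169] z 0.0377
stack top 0.064 sx -0.0003 sy 0.0328 dyaw -1.5 size [66.644 44.704] z 0.0637
scene
mod (array([ 0.585, -0.131, 96.707, 66.125, 54.267]), 607, 0.0327)
red [ 0.454 -0.002  0.078]
blue [ 0.585 -0.009  0.078]
stack top 0.064 sx 0.0037 sy 0.0337 dyaw 0.7 size [65.212 55.069] z 0.0651
pos [ 0.5225 -0.0067  0.1624] toolx 91.6 twist -1.9 | lin cm now [-12.7    5.71  13.64] | lin after twist [-12.89   5.29  13.64] grip 0.0676 t 31.5 q6 -0.25
```

```bash
python3 -m pendant '[{"jaw":0.78,"linear":[0,0,0],"twist":-1.9},{"jaw":0.78,"linear":[-3.22,1.32,0],"twist":0},{"jaw":0.78,"linear":[-3.22,1.32,0],"twist":0},{"jaw":0.78,"linear":[-3.22,1.32,0],"twist":0},{"jaw":0.78,"linear":[-3.22,1.32,0],"twist":0},{"jaw":0.78,"linear":[0,0,3],"twist":0},{"jaw":0.78,"linear":[0,0,3],"twist":0},{"jaw":0.78,"linear":[0,0,3],"twist":0},{"jaw":0.78,"linear":[0,0,0],"twist":0},{"jaw":0.78,"linear":[0,0,0],"twist":0},{"jaw":0.78,"linear":[0,0,0],"twist":0},{"jaw":0.78,"linear":[0,0,0],"twist":0}]'
python3 - <<'E'
from slot import *
c=cams.camera("scene"); report(c)
go(.583,-.132,.0255,93.5)
E
```

```text
time: 32.48
position: [0.5846, -0.1336, 0.0746]
tool_rot: [0.686, 0.728, 0.001, 0.002]
ft_force: [0.5, -0.4, 0.1]
grip_width: 0.0683
grip_force: 0.0
mod (array([ 0.585, -0.124,  5.294, 53.249, 51.366]), 381, 0.0326)
red [ 0.454 -0.002  0.078]
blue [ 0.585 -0.009  0.078]
pos [ 0.5846 -0.1338  0.0747] toolx 93.4 twist -0.1 | lin cm now [ 0.2  -0.17  4.92] | lin after twist [ 0.2  -0.17  4.92] grip 0.0678 t 32.5 q6 -0.47
```

```bash
python3 -m pendant '[{"jaw":0.78,"linear":[0.1,0,2.6],"twist":0},{"jaw":0.78,"linear":[0,0,2.1],"twist":0},{"jaw":0.78,"linear":[0,0,0],"twist":0},{"jaw":0.78,"linear":[0,0,0],"twist":0},{"jaw":0,"linear":[0,0,0],"twist":0},{"jaw":0,"linear":[0,0,0],"twist":0},{"jaw":0,"linear":[0,0,0],"twist":0},{"jaw":0,"linear":[0,0,0],"twist":0},{"jaw":0,"linear":[0,0,0],"twist":0},{"jaw":0,"linear":[0,0,0],"twist":0}]' 40
python3 -m pendant '[{"jaw":0,"linear":[0,0,-2],"twist":0},{"jaw":0,"linear":[0,0,-3],"twist":0},{"jaw":0,"linear":[0,0,-3],"twist":0},{"jaw":0,"linear":[0,0,-3],"twist":0},{"jaw":0,"linear":[0,0,-3],"twist":0},{"jaw":0,"linear":[0,0,0],"twist":0},{"jaw":0,"linear":[0,0,0],"twist":0},{"jaw":0,"linear":[0,0,0],"twist":0}]'
python3 -c "
from slot import *
slot(-.036,.059)"
```

```text
time: 33.37
position: [0.583, -0.1329, 0.0264]
tool_rot: [0.686, 0.728, -0.0, 0.0]
ft_force: [-1.5, -0.8, 6.0]
grip_width: 0.0459
grip_force: 40.0
time: 34.03
position: [0.5819, -0.1323, 0.1645]
tool_rot: [0.686, 0.727, -0.0, -0.001]
ft_force: [-0.4, 0.4, -1.6]
grip_width: 0.0455
grip_force: 40.0
pos [ 0.5819 -0.1323  0.1645] toolx 93.3 twist 1.9 | lin cm now [29.66 -4.55 10.59] | lin after twist [29.49 -5.56 10.59] grip 0.0455 t 34.0 q6 -0.47
```

```bash
python3 -m pendant '[{"jaw":0,"linear":[0,0,0],"twist":1.9},{"jaw":0,"linear":[3.68,-0.7,0],"twist":0},{"jaw":0,"linear":[3.68,-0.7,0],"twist":0},{"jaw":0,"linear":[3.68,-0.7,0],"twist":0},{"jaw":0,"linear":[3.68,-0.7,0],"twist":0},{"jaw":0,"linear":[3.68,-0.7,0],"twist":0},{"jaw":0,"linear":[3.68,-0.7,0],"twist":0},{"jaw":0,"linear":[3.68,-0.7,0],"twist":0},{"jaw":0,"linear":[3.68,-0.7,0],"twist":0},{"jaw":0,"linear":[0,0,0],"twist":0},{"jaw":0,"linear":[0,0,0],"twist":0},{"jaw":0,"linear":[0,0,0],"twist":0}]'
python3 -m pendant '[{"jaw":0,"linear":[0,0,3.2],"twist":0},{"jaw":0,"linear":[0,0,3.2],"twist":0},{"jaw":0,"linear":[0,0,0],"twist":0},{"jaw":0,"linear":[0,0,0],"twist":0},{"jaw":0,"linear":[0,0,0],"twist":0},{"jaw":0,"linear":[0,0,0],"twist":0},{"jaw":0,"linear":[0,0,0],"twist":0}]'
python3 -c "
from slot import *
slot(-.036,.059)"
```

```text
time: 35.03
position: [0.5187, 0.16, 0.164]
tool_rot: [0.698, 0.716, -0.001, -0.001]
ft_force: [0.5, -0.5, -1.7]
grip_width: 0.0456
grip_force: 40.0
time: 35.62
position: [0.521, 0.1599, 0.1033]
tool_rot: [0.698, 0.716, 0.001, 0.001]
ft_force: [-0.5, 0.6, -2.3]
grip_width: 0.0456
grip_force: 40.0
pos [0.521  0.1599 0.1033] toolx 91.4 twist 0.0 | lin cm now [ 0.14 -0.21  4.43] | lin after twist [ 0.14 -0.21  4.43] grip 0.0456 t 35.6 q6 0.07
```

```bash
python3 -m pendant '[{"jaw":0,"linear":[0,-0.1,2],"twist":0},{"jaw":0,"linear":[0,0,2.2],"twist":0},{"jaw":0,"linear":[0,0,0],"twist":0},{"jaw":0,"linear":[0,0,0],"twist":0},{"jaw":0,"linear":[0,0,0],"twist":0},{"jaw":0,"linear":[0,0,0],"twist":0},{"jaw":0,"linear":[0,0,0],"twist":0}]'
python3 -c "
from slot import *
slot(-.036,.0585)"
```

```text
time: 36.2
position: [0.5189, 0.1602, 0.0605]
tool_rot: [0.698, 0.716, 0.0, 0.0]
ft_force: [-0.4, 0.2, -2.3]
grip_width: 0.0456
grip_force: 40.0
pos [0.5189 0.1602 0.0605] toolx 91.5 twist 0.1 | lin cm now [0.1  0.01 0.2 ] | lin after twist [0.1  0.01 0.2 ] grip 0.0456 t 36.2 q6 0.07
```

```bash
python3 -m pendant '[{"jaw":0,"linear":[0,0,0.2],"twist":0},{"jaw":0,"linear":[0,0,0],"twist":0},{"jaw":0,"linear":[0,0,0],"twist":0},{"jaw":0.4,"linear":[0,0,0],"twist":0},{"jaw":0.78,"linear":[0,0,0],"twist":0},{"jaw":0.78,"linear":[0,0,0],"twist":0},{"jaw":0.78,"linear":[0,0,0],"twist":0},{"jaw":0.78,"linear":[0,0,-3],"twist":0},{"jaw":0.78,"linear":[0,0,-4],"twist":0},{"jaw":0.78,"linear":[0,0,-4],"twist":0},{"jaw":0,"linear":[-4,0,0],"twist":0},{"jaw":0,"linear":[-4,0,0],"twist":0}]'
python3 -m pendant '[{"jaw":0,"linear":[-4,0,0],"twist":0},{"jaw":0,"linear":[-4,0,0],"twist":0},{"jaw":0,"linear":[-4,0,0],"twist":0},{"jaw":0,"linear":[-4,0,0],"twist":0},{"jaw":0,"linear":[0,0,0],"twist":0},{"jaw":0,"linear":[0,0,0],"twist":0},{"jaw":0,"linear":[0,0,0],"twist":0},{"jaw":0,"linear":[0,0,0],"twist":0}]'
python3 - <<'E'
from slot import *
c=cams.camera("top"); cv2.imwrite("pics/top5.png",c["color"]); report(c); stack(c,.038); stack(c,.064)
c=cams.camera("scene"); cv2.imwrite("pics/scene5.png",c["color"]); print("scene"); report(c); stack(c,.064)
a=np.radians(10.3); p=np.array([.586,-.009])-.034*np.array([np.cos(a),np.sin(a)]); print(p)
go(p[0],p[1],.079,100.3)
E
```

```text
time: 37.2
position: [0.5225, 0.081, 0.1703]
tool_rot: [0.696, 0.718, 0.002, 0.003]
ft_force: [-0.2, -0.7, -0.6]
grip_width: 0.0602
grip_force: 0.0
time: 37.87
position: [0.524, -0.0784, 0.1672]
tool_rot: [0.698, 0.716, -0.0, -0.001]
ft_force: [-0.2, 1.1, 0.4]
grip_width: 0.0092
grip_force: 0.0
red [ 0.456 -0.001  0.078]
blue [ 0.587 -0.01   0.078]
stack top 0.038 sx -0.0002 sy -0.0862 dyaw -91.2 size [45.843 32.755] z 0.0379
stack top 0.038 sx -0.0010 sy 0.0868 dyaw -90.6 size [46.038 28.532] z 0.0376
stack top 0.064 sx -0.0000 sy -0.0382 dyaw -1.5 size [64.204 44.685] z 0.0636
stack top 0.064 sx -0.0003 sy 0.0338 dyaw -1.5 size [64.515 44.704] z 0.0637
scene
red [ 0.454 -0.002  0.078]
blue [ 0.585 -0.009  0.078]
stack top 0.064 sx 0.0040 sy -0.0373 dyaw 0.0 size [64.325 54.745] z 0.065
stack top 0.064 sx 0.0037 sy 0.0337 dyaw 0.7 size [65.23 55.54] z 0.065
[ 0.55254791 -0.01507928]
pos [ 0.5243 -0.0781  0.1674] toolx 91.6 twist -8.7 | lin cm now [6.22 3.   8.84] | lin after twist [5.69 3.91 8.84] grip 0.0036 t 38.0 q6 -0.39
```

View pics/scene5.png

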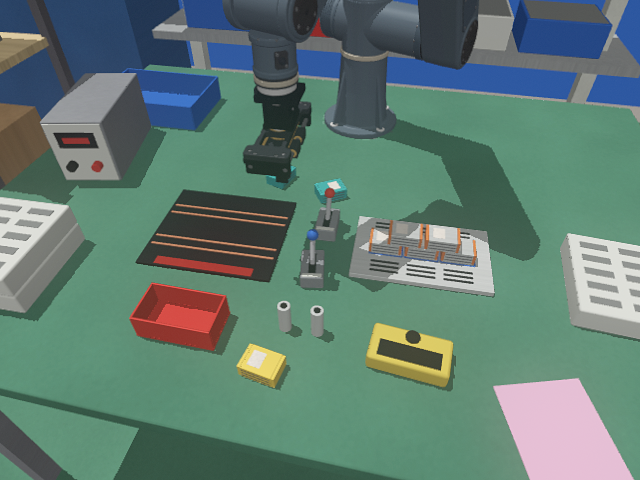

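The scene picture shows the bed empty and the 3+2 stack on the stand around (425,240). The red lever at (329,193) is off and the blue lever at (313,236) is still off. Next I'll throw the fan lever.

```bash
python3 -m pendant '[{"jaw":0,"linear":[0,0,0],"twist":-4.3},{"jaw":0,"linear":[0,0,0],"twist":-4.4},{"jaw":0,"linear":[2.85,1.95,0],"twist":0},{"jaw":0,"linear":[2.85,1.95,0],"twist":0},{"jaw":0,"linear":[0,0,0],"twist":0},{"jaw":0,"linear":[0,0,0],"twist":0},{"jaw":0,"linear":[0,0,3],"twist":0},{"jaw":0,"linear":[0,0,3],"twist":0},{"jaw":0,"linear":[0,0,2.8],"twist":0},{"jaw":0,"linear":[0,0,0],"twist":0},{"jaw":0,"linear":[0,0,0],"twist":0},{"jaw":0,"linear":[0,0,0],"twist":0}]'
python3 -m pendant '[{"jaw":0,"linear":[0,1,0],"twist":0},{"jaw":0,"linear":[0,1,0],"twist":0},{"jaw":0,"linear":[0,1,0],"twist":0},{"jaw":0,"linear":[0,1,0],"twist":0},{"jaw":0,"linear":[0,1,0],"twist":0},{"jaw":0,"linear":[0,0,0],"twist":0},{"jaw":0,"linear":[0,0,0],"twist":0},{"jaw":0,"linear":[0,-2.5,0],"twist":0},{"jaw":0,"linear":[0,0,-4],"twist":0},{"jaw":0,"linear":[0,0,-4],"twist":0},{"jaw":0,"linear":[0,0,-4],"twist":0},{"jaw":0,"linear":[0,0,0],"twist":0}]'
python3 -m pendant '[{"jaw":0,"linear":[-4,0,0],"twist":0},{"jaw":0,"linear":[-4,0,0],"twist":0},{"jaw":0,"linear":[-4,0,0],"twist":0},{"jaw":0,"linear":[0,0,0],"twist":0},{"jaw":0,"linear":[0,0,0],"twist":0},{"jaw":0,"linear":[0,0,0],"twist":0},{"jaw":0,"linear":[0,0,0],"twist":0}]'
python3 - <<'E'
from slot import *
for n in("top","scene"):
    c=cams.camera(n); print(n); report(c); stack(c,.064)
    cv2.imwrite(f"pics/{n}6.png",c["color"])
E
```

```text
time: 38.97
position: [0.5535, -0.0172, 0.0805]
tool_rot: [0.642, 0.767, 0.0, 0.001]
ft_force: [-0.2, -0.3, 0.0]
grip_width: 0.0007
grip_force: 0.0
time: 39.97
position: [0.5817, -0.0135, 0.2082]
tool_rot: [0.642, 0.767, 0.004, 0.007]
ft_force: [1.2, -1.3, 0.1]
grip_width: 0.0003
grip_force: 0.0
time: 40.55
position: [0.5978, -0.1293, 0.1996]
tool_rot: [0.642, 0.767, -0.0, -0.001]
ft_force: [1.5, 1.0, 0.7]
grip_width: 0.0004
grip_force: 0.0
top
red [ 0.455 -0.003  0.078]
blue [ 0.638 -0.     0.078]
stack top 0.064 sx -0.0000 sy -0.0382 dyaw -1.5 size [64.216 44.685] z 0.0635
stack top 0.064 sx -0.0003 sy 0.0338 dyaw -1.5 size [64.515 44.704] z 0.0638
scene
red [ 0.454 -0.002  0.078]
blue [0.638 0.001 0.078]
stack top 0.064 sx 0.0040 sy -0.0373 dyaw 0.0 size [64.325 54.723] z 0.065
stack top 0.064 sx 0.0037 sy 0.0337 dyaw 0.7 size [65.23  54.748] z 0.0649
```

View pics/top6.png

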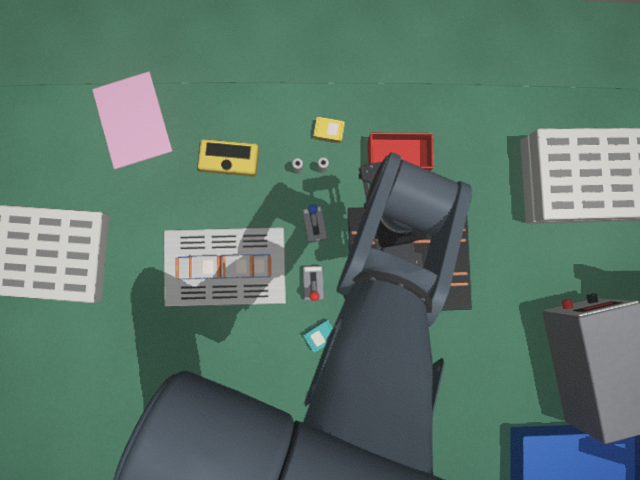

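The top picture shows the stack intact at about (223,266), the fan ball at (312,209) ON and the red ball at (314,296) OFF. The bystanders haven't moved, and the arm is clear of everything.

```bash
python3 -c "
from rig import robot
print(robot.hand_in())"
```

```text
the job is handed in; nothing more can be done
None
```

The job is handed in: the isolator is off, all five modules are stacked 3+2 on the stand, and the fan was switched on last. The final images confirmed this; the hand-in itself returned no verdict.

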